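# Fetch the thumb plane from its case

### The job

Swing the lid of the dark wooden case open past its point of balance so that it stays open by itself. Then lift the little brass plane out and set it down gently, not dropped, on the pale wooden rest: lengthwise along its narrow raised rib, between the two end cleats, centred on the rib. Leave the lid open and do not shift the tin, the tape roll or the sanding block.

Things in the scene. Friction and masses are not known exactly. Their poses are not given: they have to be found in the camera images.
- case: Dark wooden case, fixed, 115 (its x) x 156 (its y) x 66 mm high shut. Origin: centre of its underside, on the bench; x points to the hinge side, -x to the front with the lid's pull, z up. Tray 40 mm high, walls 5 mm, floor 5 mm over the bench; the plane stands on a cradle 20 mm wide in y, its top 22 mm over the bench; 55 mm free between each side of the plane and the side wall.
- lid (a joint): The lid's angle in rad: 0 shut, 1.92 fully open, leaning back against its stop. A plain, light hinge (lid 0.2 kg, 26 mm deep): it falls shut below about 1.3 rad and falls open to its stop by itself beyond that.
- lid_grip (a point): Centre of the brass pull on the lid's front: a cross-bar 22 mm long parallel to the hinge (case y), 16 mm thick, on a 14 mm wide neck, 32 mm out from the lid's front face; 53 mm over the bench when shut. Pinched by its two flat ends it turns between the finger pads as the lid swings.
- lid_hinge (a point): Centre of the hinge line, which runs along the case's y axis: 57.5 mm to the case's +x side of its origin, 40 mm over the bench. The pull lies 147.5 mm in front of it and 13 mm above it when shut.
- plane_mid (a point): Centre of the loose brass thumb plane (0.2 to 0.45 kg), half-way up, 17.5 mm over its sole. 84 mm long (this point's x), 28 mm wide (its y), 35 mm high (z up); its body is 13 mm high with straight sides to grasp at mid-length, below the iron at the +x end and a small knob at the -x end. It starts in the case, its length along the case's x axis.
- rest_seat (a point): Centre of the seat of the fixed pale wooden plane rest: a base board 130 (x) x 56 (y) x 10 mm with a narrow rib along its x axis, 20 mm wide (narrower than the plane), whose flat top is the seat, 30 mm over the bench. This point is on that top; z up. A cleat at each end stands 10 mm above the seat; the cleats are 102 mm apart, so the plane has 9 mm to spare at each end.
- tin: Round wax tin, 77 mm across, 32 mm high, loose: a bystander. Origin at the centre of its underside.
- tape: Blue tape roll, 101 mm across, 24 mm high, loose: a bystander. Origin at the centre of its underside.
- sander: Cork sanding block, 90 x 45 x 30 mm, loose: a bystander. Origin at the centre of its underside.
There are look-alikes about, which are no part of the job. There is more than one size of the part that bears rest_seat; the job needs the larger.

How it is judged:
By the outcome, as a careful person would: the job done as asked, in the order asked, and still so for the second after the job is handed in, with the robot touching nothing.
It also fails if it takes over 56 s, if anything falls off the work surface, if the arm or the gripper's body presses on something with over 40 N, if the wrist force passes 120 N, or if a joint passes its speed limit or range.

### The arm

A 6-joint arm with a two-finger parallel gripper is mounted at the origin on a cart in front of the work surface, level with it; the furniture and walls round the work are solid. World frame = base frame: x ahead of the robot, y to its left, z up, the work surface at z = 0. Lengths are in m, angles in rad, forces in N, time in s.
With the tool pointing down it reaches from about 0.25 to 0.775 m from the base axis. Payload 4 kg.
Tool frame: the origin (TCP) lies midway between the tips of the shut fingers; the grasp point (between the pads) lies 19 mm behind it; z points along the fingers, y is the direction in which the jaws open and shut (so a half turn about z gives the same grasp; the last joint's range is limited). The gripper opens to 94 mm and grips with 3 to 60 N. Pads are 16 mm wide; open, the fingers measure 119 mm over their backs; the gripper's body (75 mm by 177 mm) begins 78 mm behind the grasp point.
Start: joints at [0.998, 0.087, 1.371, -0, 1.684, -0.103], TCP at [0.249, 0.49, 0.206] pointing down, gripper open.
Joint ranges: [-3.1, 3.1], [-0.76, 2.03], [0.27, 2.55], [-1.08, 4.22], [0.17, 2.65], [-2.57, 2.57]. Speed limits (rad/s): [2.79, 2.79, 3.14, 3.14, 3.14, 3.14].

### API

Orientations are given as [roll, pitch, yaw] about the fixed x, y, z axes, in that order (R = Rz(yaw) Ry(pitch) Rx(roll)).
In Python, from bench import robot gives the robot as it stands.
- The arm moves only by the tool carry_out, never from a script. Its argument "deltas" is text: rows parted by semicolons, each of 7 numbers parted by spaces: the shift along the tool's x, y, z in mm, then the turn, a rotation vector about the tool's x, y, z in rad, then the closure, from 0 (fully open) to 1 (shut). A call has exactly 8 rows; each row is the pose to reach, as a shift and turn from the pose commanded when the call began, along the tool's axes at that moment; what a row does not reach only later rows make up. A row lasts 1/12 s, in which the tool goes at most 41.7 mm and 7.16 degrees, less where a joint would pass 70% of its speed; a pose out of reach is approached as far as the arm can. A call with a gripper value outside its range is refused whole. The fingers move at their own pace and stop on an object; the grip force is fixed at half the most. Time passes only in rows, so rows that repeat a pose let the fingers close, or fill a call up. It gives the time, the measured TCP pose, the force and the opening at its end, in the units of the state.
- robot.get_obs(): the state, without advancing time (a new reading comes with each control period).
- robot.snapshot(name): name is "side" or "top"; returns a dict with "pixels" (400x640x3 uint8, red, green, blue), "range_z" (400x640 float32, m along the optical axis (not along the pixel's ray), 0 where there is no reading), "camera_matrix" (3x3 intrinsics, pixels), "rvec" (rotation vector, rad) and "tvec" (3), from world to camera coordinates, as OpenCV has them. Camera axes: x right, y down, z forward; pixel columns grow to the right and rows downward; lengths in m; the calibration is good to about 2 mm. A picture is of the moment at which its call begins.
- robot.close_job(): hands the job in, once; it reports no verdict.
Trained networks look in a picture, given as the dict that the camera call returned (one of the last four; its "shot" number tells which), for a name from the list of things; names that differ only in an ending like _2 or _b are one class to them, and where a whole thing is asked for, a point or a joint stands for the part that bears it (a point fixed in the world has none). Each returns a list of dicts, best first, with "p" (0 to 1); they miss things now and then, are a little off and sometimes report something else, mostly with a low value. They report only what shows in the picture. A call takes as long as a camera call. They do not tell look-alikes from the thing itself.
- robot.look_for(picture, thing): "at" ([x, y, z] in m, in the coordinates of the camera as it stood for that picture, good to about 4 mm: the middle of the surface that is visible of it).
- robot.place_of(picture, thing): "at" ([x, y, z] in m, in the coordinates of the camera as it stood for that picture, good to about 4 mm: a listed point, or the origin of a listed thing).
The state is a dict: "time": time; "joint_positions": joint angles; "qvel": joint speeds; "joint_torque": joint torques, N m; "tool_pos": TCP position; "ee_rot": TCP orientation; "wrist_force": force on the tool from outside, world axes, zero at the start; "wrist_torque": the same for the moment, N m; "width": finger opening in m.
Only numpy, scipy, OpenCV 4.12 (cv2) and the standard library are available. Lean on these libraries where they do the work, as an engineer would, in place of code of your own. Each camera call takes 0.05 s, during which the arm holds its last target.

## Working session

There is one attempt and no reset: what is moved stays moved. The work goes in short steps, Python scripts to look and compute and a tool call to move; the robot and the scene stay as the last step left them, time stands still between calls to the robot, and variables do not carry over. Pictures are saved under pics/ and viewed, and the job is handed in when it is done.

Besides the shell and the picture viewer there is one more tool, called after "Request:" by a JSON object that holds its "op" and its "data". carry_out: Moves the arm, as the interface text tells. Its arguments: {"type":"object","properties":{"deltas":{"type":"string"}},"required":["deltas"]}

```bash
mkdir -p pics; ls; cat > h.py <<'E'
import numpy as np, cv2
from scipy.spatial.transform import Rotation as R
from bench import robot
def w(pic,p):
    Rm=cv2.Rodrigues(np.array(pic["rvec"],float))[0]
    return Rm.T@(np.array(p,float)-np.array(pic["tvec"],float).ravel())
def px(pic,P):
    return cv2.projectPoints(np.array([P],float),np.array(pic["rvec"],float),np.array(pic["tvec"],float),pic["camera_matrix"],None)[0].ravel()
def cloud(pic):
    z=pic["range_z"];K=pic["camera_matrix"];v,u=np.mgrid[:400,:640]
    c=np.stack([(u-K[0,2])/K[0,0]*z,(v-K[1,2])/K[1,1]*z,z],-1)
    Rm=cv2.Rodrigues(np.array(pic["rvec"],float))[0]
    W=(c-np.array(pic["tvec"]).ravel())@Rm
    W[z==0]=np.nan
    return W
def save(pic,n,crop=None,s=1):
    im=pic["pixels"][:,:,::-1]
    if crop: a,b,c,d=crop; im=im[b:d,a:c]
    im=cv2.resize(im,None,fx=s,fy=s,interpolation=cv2.INTER_CUBIC)
    cv2.imwrite("pics/"+n,im)
E
python3 - <<'E'
from h import *
o=robot.get_obs();print({k:np.round(v,3) for k,v in o.items()})
for n in("top","side"):
    p=robot.snapshot(n);save(p,n+"0.png");np.savez(n+"0.npz",W=cloud(p),pix=p["pixels"],**{k:p[k] for k in("rvec","tvec","camera_matrix")})
    for t in["case","lid","lid_grip","lid_hinge","plane_mid","rest_seat","tin","tape","sander"]:
        for d in robot.place_of(p,t)[:3]:
            W=w(p,d["at"]);print(n,t,np.round(W,3),round(d["p"],2),np.round(px(p,W)))
E
```

```text
pics
{'time': np.float64(0.0), 'joint_positions': array([ 0.998,  0.088,  1.372,  0.   ,  1.684, -0.103]), 'qvel': array([-0.   , -0.001, -0.002,  0.001,  0.001, -0.001]), 'joint_torque': array([ 0.0000e+00, -3.4019e+01, -3.0242e+01,  7.2000e-02,  3.3000e-02,
       -0.0000e+00]), 'tool_pos': array([0.249, 0.49 , 0.204]), 'ee_rot': array([-3.139, -0.   ,  2.672]), 'wrist_force': array([ 0.026,  0.437, -0.624]), 'wrist_torque': array([ 0.024,  0.033, -0.094]), 'width': np.float64(0.094)}
top case [ 0.487 -0.161 -0.002] 0.88 [370. 209.]Traceback (most recent call last):
  File "<stdin>", line 6, in <module>
ValueError: it knows: case, lid_grip, lid_hinge, plane_mid, rest_seat, sander, tape, tin
```

```bash

python3 - <<'E'
from h import *
for n in("top","side"):
    p=robot.snapshot(n);save(p,n+"0.png");np.savez(n+"0.npz",W=cloud(p),pix=p["pixels"],**{k:p[k] for k in("rvec","tvec","camera_matrix")})
    for t in["case","lid_grip","lid_hinge","plane_mid","rest_seat","tin","tape","sander"]:
        for d in robot.place_of(p,t)[:3]:
            W=w(p,d["at"]);print(n,t,np.round(W,3),round(d["p"],2),np.round(px(p,W)))
E
```

```text
top case [ 0.484 -0.16  -0.001] 0.75 [370. 210.]
top lid_grip [ 0.393 -0.168  0.054] 0.81 [375. 240.]
top lid_grip [ 0.541 -0.151  0.04 ] 0.52 [368. 189.]
top lid_hinge [ 0.545 -0.153  0.037] 0.94 [369. 187.]
top rest_seat [0.523 0.239 0.031] 0.79 [233. 196.]
top rest_seat [0.522 0.093 0.019] 0.62 [283. 197.]
top tin [0.366 0.049 0.003] 0.81 [299. 251.]
top tape [ 0.657  0.129 -0.002] 0.85 [272. 153.]
top sander [ 0.631 -0.298 -0.004] 0.59 [416. 161.]
side case [ 0.486 -0.159  0.003] 0.59 [310. 253.]
side lid_grip [ 0.394 -0.164  0.056] 0.85 [270. 238.]
side lid_hinge [ 0.538 -0.159  0.039] 0.78 [332. 241.]
side lid_hinge [0.37  0.047 0.002] 0.31 [265. 203.]
side plane_mid [ 0.365  0.049 -0.003] 0.56 [264. 204.]
side rest_seat [0.522 0.088 0.018] 0.91 [319. 189.]
side rest_seat [0.528 0.234 0.028] 0.89 [319. 161.]
side tin [0.371 0.046 0.   ] 0.71 [266. 204.]
side tape [ 0.657  0.123 -0.   ] 0.76 [363. 187.]
side sander [ 0.633 -0.301 -0.003] 0.67 [382. 299.]
side sander [0.656 0.123 0.   ] 0.47 [363. 187.]
```

View pics/top0.png

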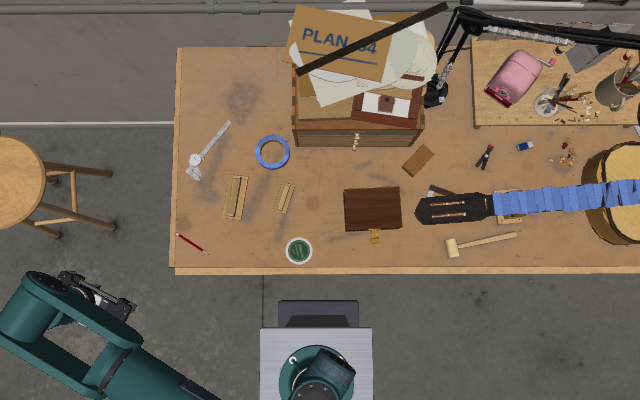

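View pics/side0.png

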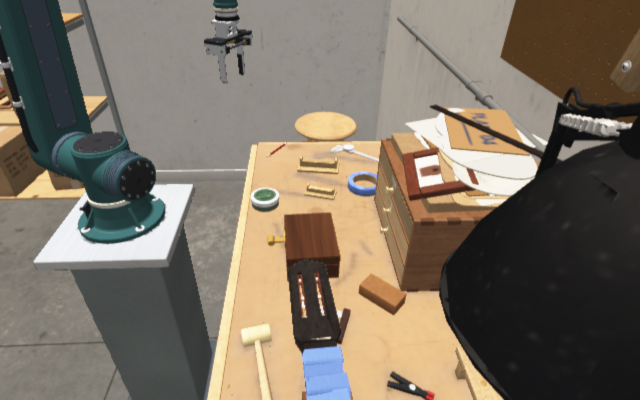

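Top view: the case is at px (372,208) with its pull at (375,238). Two rests show: a big one at (236,198) and a small one at (286,198). The tin is at (299,251), the tape at (272,152) and the sander at (418,161). The guitar headstock lies beside the case at (450,208), with the drawer chest behind it. I'll refine these with depth and compare the two rests in a crop.

```bash

python3 - <<'E'
from h import *
for n in("top","side"):
    d=np.load(n+"0.npz");W=d["W"];g=W.reshape(-1,3)
    print(n)
    def rect(name,lo,hi,zl,zh):
        m=(g[:,0]>lo[0])&(g[:,0]<hi[0])&(g[:,1]>lo[1])&(g[:,1]<hi[1])&(g[:,2]>zl)&(g[:,2]<zh)
        q=g[m]
        if len(q)<5: print(name,len(q));return
        r=cv2.minAreaRect(q[:,:2].astype(np.float32)*1000)
        print(name,len(q),"medz",np.round(np.median(q[:,2]),4),"rect",np.round(r[0],1),np.round(r[1],1),round(r[2],1))
    rect("lid",(0.4,-.26),(.58,-.06),.06,.072)
    rect("pull",(0.35,-.2),(.414,-.13),.03,.08)
    rect("restbig all",(.42,.19),(.62,.30),.006,.06)
    rect("restbig seat",(.42,.19),(.62,.30),.024,.035)
    rect("restbig cleats",(.42,.19),(.62,.30),.036,.06)
    rect("restsm all",(.42,.05),(.6,.14),.006,.06)
    rect("restsm top",(.42,.05),(.6,.14),.03,.06)
    for b in [((.4,-.5),(.6,-.24)),((.58,-.25),(.7,-.05)),((.66,-.25),(.8,-.05)),((.3,-.24),(.4,-.2)),((.57,-.36),(.7,-.24))]:
        m=(g[:,0]>b[0][0])&(g[:,0]<b[1][0])&(g[:,1]>b[0][1])&(g[:,1]<b[1][1])
        q=g[m&(g[:,2]>.015)]; print(b,len(q), q.min(0).round(3) if len(q) else 0,q.max(0).round(3) if len(q) else 0, np.median(q[:,2]) if len(q) else 0)
p=np.load("top0.npz")["pix"][:,:,::-1]
a=cv2.resize(p[165:230,215:305],None,fx=7,fy=7,interpolation=cv2.INTER_CUBIC)
s=np.load("side0.npz")["pix"][:,:,::-1]
cv2.imwrite("pics/rest.png",a)
cv2.imwrite("pics/rests.png",cv2.resize(s[140:210,270:370],None,fx=7,fy=7,interpolation=cv2.INTER_CUBIC))
E
```

```text
top
lid 2204 medz 0.0663 rect [ 471.3 -160.9] [139.5 156. ] 2.9
pull 67 medz 0.0589 rect [ 399.3 -164.7] [27.7 20.1] 1.0
restbig all 854 medz 0.0129 rect [519.4 247. ] [103.5 197.5] 85.6
restbig seat 240 medz 0.0298 rect [522.2 236.5] [ 21.3 114.7] 81.4
restbig cleats 40 medz 0.0389 rect [523.9 236. ] [ 18.6 117.2] 82.6
restsm all 350 medz 0.0109 rect [511.1  93.9] [177.2  85.6] 0.2
restsm top 6 medz 0.0313 rect [520.8  91.3] [10.2 79.1] 73.6
((0.4, -0.5), (0.6, -0.24)) 2259 [ 0.4   -0.5    0.015] [ 0.6   -0.24   0.112] 0.09765121654879978
((0.58, -0.25), (0.7, -0.05)) 2381 [ 0.657 -0.25   0.015] [ 0.7   -0.05   0.246] 0.1901134333695569
((0.66, -0.25), (0.8, -0.05)) 5974 [ 0.66  -0.25   0.015] [ 0.8   -0.05   0.292] 0.24064317499033377
((0.3, -0.24), (0.4, -0.2)) 0 0 0 0
((0.57, -0.36), (0.7, -0.24)) 920 [ 0.583 -0.342  0.015] [ 0.7   -0.24   0.251] 0.03412001357183049
side
lid 2359 medz 0.0665 rect [ 484.3 -162.5] [117.2 160.2] 2.6
pull 89 medz 0.0572 rect [ 401.2 -166.7] [22.8 23.9] 1.8
restbig all 528 medz 0.0176 rect [526.1 230.8] [ 55.4 129.8] 81.5
restbig seat 175 medz 0.0304 rect [527.  234.1] [ 25.5 114. ] 81.4
restbig cleats 20 medz 0.0399 rect [526.1 235.7] [ 23.8 114.7] 82.1
restsm all 270 medz 0.0138 rect [524.9  89.8] [37.8 87.1] 72.2
restsm top 0
((0.4, -0.5), (0.6, -0.24)) 4338 [ 0.4   -0.5    0.015] [ 0.6   -0.24   0.109] 0.0978163800290694
((0.58, -0.25), (0.7, -0.05)) 2594 [ 0.66  -0.25   0.015] [ 0.7   -0.05   0.245] 0.15550179665546207
((0.66, -0.25), (0.8, -0.05)) 5627 [ 0.66  -0.25   0.015] [ 0.8   -0.05   0.288] 0.23775887025237394
((0.3, -0.24), (0.4, -0.2)) 0 0 0 0
((0.57, -0.36), (0.7, -0.24)) 2530 [ 0.584 -0.347  0.015] [ 0.7   -0.24   0.245] 0.07130627455832153
```

View pics/rest.png

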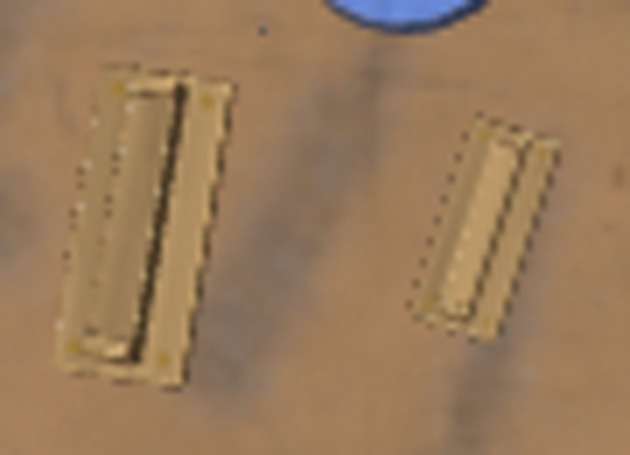

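View pics/rests.png

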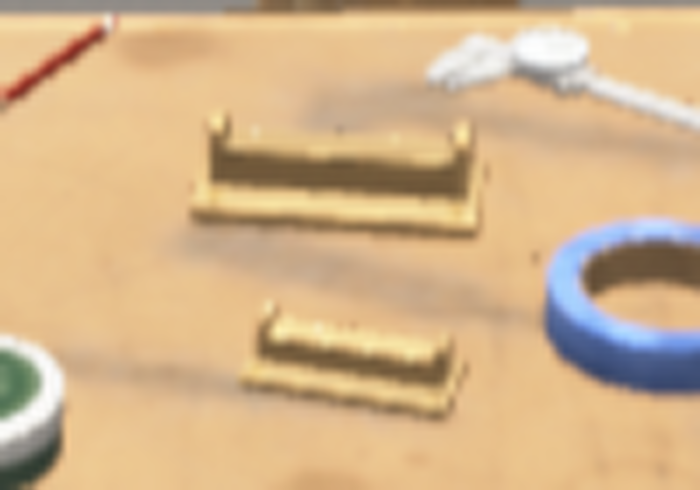

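The larger rest is the left one in the top view, at px (236,198). Depth gives it a 130 x 55 mm base, a seat at 30 mm and a yaw of about -8.5°, which fits rest_seat. The one at (286,198) is only 87 x 38 mm, so it's the decoy. Next I'll check the case yaw and the headstock clearance.

```bash

python3 - <<'E'
from h import *
for n in("top","side"):
    d=np.load(n+"0.npz");W=d["W"];g=W.reshape(-1,3);g=g[~np.isnan(g[:,0])]
    q=g[(g[:,2]>.064)&(g[:,2]<.069)&(g[:,0]>.41)&(g[:,0]<.56)&(g[:,1]>-.25)&(g[:,1]<-.07)]
    h=q[:,:2]*1000
    # fit yaw via edges
    best=None
    for a in np.arange(-2,8,.2):
        c,s=np.cos(np.radians(a)),np.sin(np.radians(a)); r=h@np.array([[c,-s],[s,c]])
        lo,hi=np.percentile(r,.5,0),np.percentile(r,99.5,0); A=np.prod(hi-lo)
        if best is None or A<best[0]: best=(A,a,(lo+hi)/2@np.array([[c,s],[-s,c]]),hi-lo)
    print(n,best)
    q=g[(g[:,2]>.07)&(g[:,0]>.38)&(g[:,0]<.6)&(g[:,1]>-.4)&(g[:,1]<-.2)]
    for x in np.arange(.40,.6,.02):
        k=q[(q[:,0]>x)&(q[:,0]<x+.02)]
        if len(k)>3: print(round(x,2),"ymax",k[:,1].max().round(3),"zmax",k[:,2].max().round(3), "n",len(k))
    q=g[(g[:,0]>.36)&(g[:,0]<.412)&(g[:,1]>-.2)&(g[:,1]<-.13)&(g[:,2]>.03)]
    print("bar",q.min(0),q.max(0)); b=q[q[:,0]<.405]; print(b[:,1].min(),b[:,1].max(),b[:,0].min())
s=np.load("side0.npz")["pix"][:,:,::-1]
cv2.imwrite("pics/case.png",cv2.resize(s[190:340,250:380],None,fx=4,fy=4,interpolation=cv2.INTER_CUBIC))
E
```

```text
top (np.float64(17606.981426218455), np.float64(2.3999999999999986), array([ 482.46560378, -160.19126376]), array([113.82222052, 154.68843734]))
0.42 ymax -0.218 zmax 0.102 n 54
0.44 ymax -0.204 zmax 0.105 n 316
0.46 ymax -0.203 zmax 0.111 n 339
0.48 ymax -0.203 zmax 0.107 n 305
0.5 ymax -0.215 zmax 0.106 n 186
0.52 ymax -0.209 zmax 0.074 n 4
bar [ 0.38532851 -0.17485113  0.05087142] [ 0.41061124 -0.15476329  0.06554989]
-0.17485112912560788 -0.15476329170778494 0.38532850883896075
side (np.float64(17644.337900264683), np.float64(2.5999999999999988), array([ 485.33552346, -162.654248  ]), array([113.74140028, 155.12678634]))
0.42 ymax -0.297 zmax 0.093 n 35
0.44 ymax -0.28 zmax 0.102 n 475
0.46 ymax -0.274 zmax 0.103 n 514
0.48 ymax -0.278 zmax 0.103 n 478
0.5 ymax -0.288 zmax 0.105 n 361
bar [ 0.38947833 -0.17890871  0.04758459] [ 0.41035463 -0.15491014  0.0624151 ]
-0.17890871125519234 -0.15491014250439042 0.3894783296682646
```

View pics/case.png

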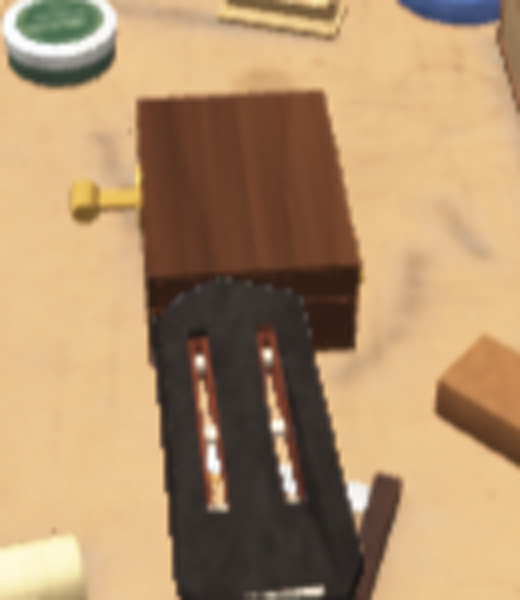

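```bash
cat >> h.py <<'E'
def rot(yaw): return R.from_euler("xyz",[np.pi,0,yaw])
def delta(cp,cy,tp,ty):
    A=rot(cy); d=A.inv().apply(np.array(tp)-np.array(cp))*1000
    return d.round(1), (A.inv()*rot(ty)).as_rotvec().round(4)
E
python3 - <<'E'
from h import *
print(delta([.249,.49,.206],2.672,[.394,-.165,.120],3.186))
th=np.linspace(0,1.55,25)+.0879
for i,t in enumerate(th): print(i, np.round(148.1*(np.cos(t)-np.cos(th[0])),1), np.round(-148.1*(np.sin(t)-np.sin(th[0])),1))
E
```

```text
(array([-425.7, -518.5,   86. ]), array([ 0.   ,  0.   , -0.514]))
0 0.0 -0.0
1 -1.1 -9.5
2 -2.9 -18.9
3 -5.3 -28.2
4 -8.2 -37.3
5 -11.8 -46.1
6 -15.9 -54.8
7 -20.5 -63.1
8 -25.7 -71.2
9 -31.4 -78.9
10 -37.5 -86.2
11 -44.2 -93.1
12 -51.2 -99.5
13 -58.7 -105.5
14 -66.5 -111.0
15 -74.7 -116.0
16 -83.2 -120.4
17 -91.9 -124.3
18 -100.9 -127.6
19 -110.1 -130.3
20 -119.4 -132.4
21 -128.8 -133.9
22 -138.3 -134.8
23 -147.9 -135.1
24 -157.5 -134.8
```

Request:
{"op": "carry_out", "data": {"deltas": "-25 -30 0 0 0 -0.03 0; -50 -60 0 0 0 -0.06 0; -75 -90 0 0 0 -0.1 0; -100 -120 0 0 0 -0.15 0; -125 -150 0 0 0 -0.2 0.2; -150 -180 0 0 0 -0.25 0.3; -175 -210 0 0 0 -0.3 0.4; -200 -240 0 0 0 -0.35 0.4"}}

```text
time: 1.67
tool_pos: [0.3186, 0.1842, 0.2057]
ee_rot: [3.141, 0.001, 3.025]
wrist_force: [2.0, 0.0, 0.9]
width: 0.0706
```

```bash
python3 - <<'E'
from h import *
cp=np.array([.249,.49,.206])+rot(2.672).apply([-.2,-.24,0]);print(cp)
o=robot.get_obs();print(o["tool_pos"],o["ee_rot"],o["time"])
print(delta(cp,2.672+.35,[.394,-.165,.120],3.186))
E
```

```text
[0.318745   0.18547474 0.206     ]
[0.31855398 0.18423878 0.20571385] [3.14108265e+00 1.13842036e-03 3.02517486e+00] 1.6667
(array([-116.5, -339. ,   86. ]), array([ 0.   ,  0.   , -0.164]))
```

Request:
{"op": "carry_out", "data": {"deltas": "-10 -30 0 0 0 -0.03 0.4; -25 -65 0 0 0 -0.06 0.4; -40 -105 0 0 0 -0.09 0.4; -55 -145 5 0 0 -0.12 0.4; -70 -185 15 0 0 -0.14 0.4; -85 -225 30 0 0 -0.164 0.4; -100 -265 45 0 0 -0.164 0.4; -110 -300 60 0 0 -0.164 0.4"}}

```text
time: 2.33
tool_pos: [0.391, -0.1188, 0.1492]
ee_rot: [-3.141, 0.003, -3.098]
wrist_force: [0.7, 0.0, 0.4]
width: 0.0564
```

```bash
python3 - <<'E'
from h import *
cp=np.array([.318745,.18547474,.206])+rot(3.022).apply([-.11,-.30,.06]);print(cp)
print(delta(cp,3.186,[.394,-.165,.036],3.186))
o=robot.get_obs();print(o["tool_pos"],o["ee_rot"],o["time"])
E
```

```text
[ 0.39216697 -0.12550631  0.146     ]
(array([-1.00e-01, -3.95e+01,  1.10e+02]), array([0., 0., 0.]))
[ 0.39101573 -0.11883025  0.14918934] [-3.14072234e+00  2.57537781e-03 -3.09807781e+00] 2.3333
```

Request:
{"op": "carry_out", "data": {"deltas": "0 -20 0 0 0 0 0.4; 0 -35 0 0 0 0 0.4; 0 -39.5 10 0 0 0 0.4; 0 -39.5 25 0 0 0 0.4; 0 -39.5 35 0 0 0 0.4; 0 -39.5 45 0 0 0 0.4; 0 -39.5 50 0 0 0 0.4; 0 -39.5 50 0 0 0 0.4"}}

```text
time: 3.0
tool_pos: [0.3914, -0.1548, 0.0974]
ee_rot: [3.14, -0.002, -3.096]
wrist_force: [-0.6, 0.2, -0.4]
width: 0.0566
```

```bash
python3 - <<'E'
from h import *
o=robot.get_obs();print(o["tool_pos"],o["ee_rot"],o["time"])
p=robot.snapshot("top");save(p,"a.png",(310,170,440,270),5)
p=robot.snapshot("side");save(p,"b.png",(220,130,380,290),4)
E
```

```text
[ 0.39137616 -0.15475835  0.09735868] [ 3.13987287e+00 -2.33066539e-03 -3.09626330e+00] 3.0
```

View pics/b.png

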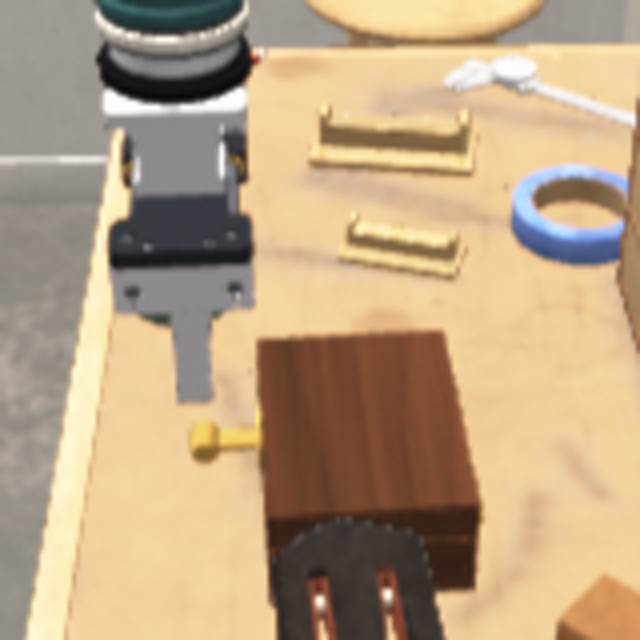

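View pics/a.png

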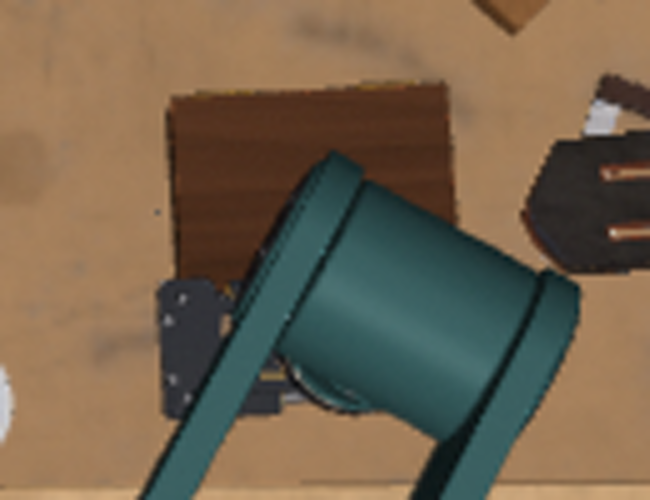

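The picture shows the open fingers above the pull, at px (193,400) in the crop. They sit about 10 mm toward +y, because a speed limit cut that move short. I'll correct that, descend and pinch.

Request:
{"op": "carry_out", "data": {"deltas": "-2 -5 5 0 0 0 0.4; -2.5 -10 15 0 0 0 0.4; -2.5 -10.2 28 0 0 0 0.4; -2.5 -10.2 42 0 0 0 0.4; -2.5 -10.2 55 0 0 0 0.4; -2.5 -10.2 62 0 0 0 0.4; -2.5 -10.2 62 0 0 0 0.4; -2.5 -10.2 62 0 0 0 0.4"}}

```text
time: 3.77
tool_pos: [0.3951, -0.1661, 0.0366]
ee_rot: [3.141, -0.001, -3.098]
wrist_force: [0.2, -0.5, -0.5]
width: 0.0563
```

```bash
python3 - <<'E'
from h import *
o=robot.get_obs();print(o["tool_pos"],o["ee_rot"],o["time"])
p=robot.snapshot("side");save(p,"c.png",(220,150,350,280),5)
E
```

```text
[ 0.39506399 -0.16613111  0.0366432 ] [ 3.14115121e+00 -6.17817787e-04 -3.09758862e+00] 3.7667
```

View pics/c.png

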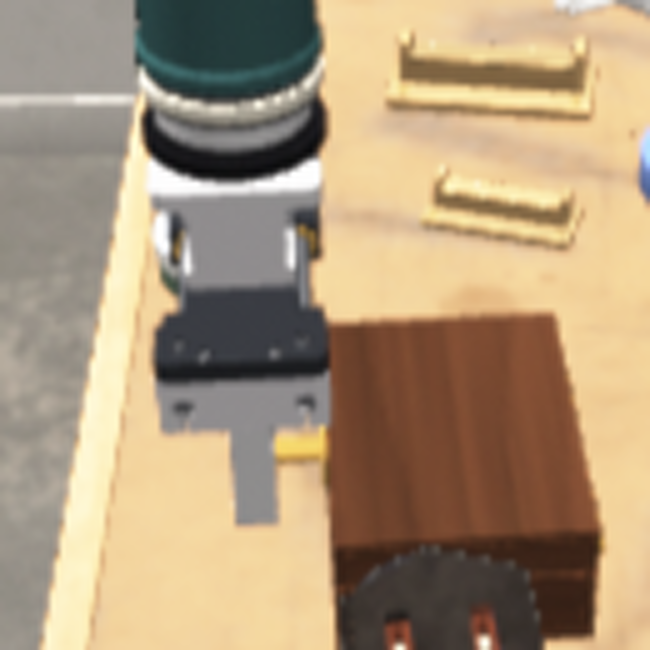

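The near finger at px (255,475) covers the bar, and the neck at (300,445) runs out beside it. Closing.

Request:
{"op": "carry_out", "data": {"deltas": "0 0 2 0 0 0 0.7; 0 0 2 0 0 0 1; 0 0 2 0 0 0 1; 0 0 2 0 0 0 1; 0 0 2 0 0 0 1; 0 0 2 0 0 0 1; 0 0 2 0 0 0 1; 0 0 2 0 0 0 1"}}

```text
time: 4.48
tool_pos: [0.3953, -0.1656, 0.0352]
ee_rot: [3.141, 0.0, -3.097]
wrist_force: [-0.8, 2.0, 2.1]
width: 0.0222
```

The opening is 22 mm, which matches the bar. Swinging the lid.

Request:
{"op": "carry_out", "data": {"deltas": "-1 0 -9.5 0 0 0 1; -3 0 -19 0 0 0 1; -5.3 0 -28.2 0 0 0 1; -8.2 0 -37.3 0 0 0 1; -11.8 0 -46 0 0 0 1; -16 0 -54.8 0 0 0 1; -20.5 0 -63 0 0 0 1; -25.7 0 -71.2 0 0 0 1"}}

```text
time: 5.15
tool_pos: [0.421, -0.1643, 0.1067]
ee_rot: [3.14, -0.001, -3.097]
wrist_force: [2.0, 3.3, -5.3]
width: 0.0219
```

Request:
{"op": "carry_out", "data": {"deltas": "-5.7 0 -7.7 0 0 0 1; -11.8 0 -15 0 0 0 1; -18.5 0 -21.9 0 0 0 1; -25.5 0 -28.3 0 0 0 1; -33 0 -34.3 0 0 0 1; -40.8 0 -39.8 0 0 0 1; -49 0 -44.8 0 0 0 1; -57.5 0 -49.2 0 0 0 1"}}

```text
time: 5.82
tool_pos: [0.4785, -0.1615, 0.1556]
ee_rot: [3.14, -0.002, -3.097]
wrist_force: [-1.0, 5.6, -2.2]
width: 0.0219
```

Request:
{"op": "carry_out", "data": {"deltas": "-8.7 0 -3.9 0 0 0 1; -17.7 0 -7.2 0 0 0 1; -26.9 0 -9.9 0 0 0 1; -36.2 0 -12 0 0 0 1; -45.6 0 -13.5 0 0 0 1; -55.1 0 -14.4 0 0 0 1; -64.7 0 -14.7 0 0 0 1; -74.3 0 -14.4 0 0 0 1"}}

```text
time: 6.48
tool_pos: [0.553, -0.1578, 0.1705]
ee_rot: [3.14, -0.001, -3.097]
wrist_force: [-1.5, 6.3, -1.4]
width: 0.0213
```

```bash
python3 - <<'E'
from h import *
o=robot.get_obs();print(o["tool_pos"],o["ee_rot"],o["time"])
p=robot.snapshot("side");save(p,"d.png",(240,130,400,290),4)
E
```

```text
[ 0.55304186 -0.15779165  0.17050649] [ 3.13952191e+00 -9.27024986e-04 -3.09666052e+00] 6.4833
```

View pics/d.png

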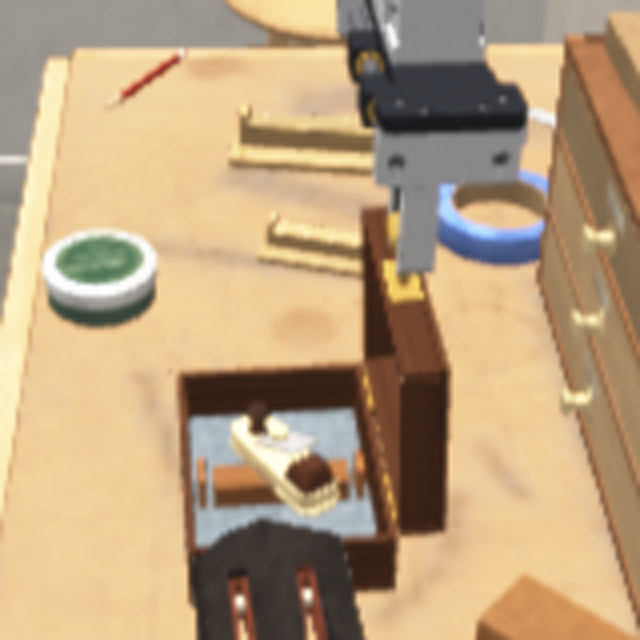

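The lid is upright at px (410,350) in the crop and the plane shows inside at (285,465), askew. I'll take the lid to about 1.75 rad, release it and rise.

Request:
{"op": "carry_out", "data": {"deltas": "-9 0 0.7 0 0 0 1; -18 0 2 0 0 0 1; -25 0 3.8 0 0 0 1; -29 0 4.9 0 0 0 1; -29 0 4.9 0 0 0 1; -29 0 4.9 0 0 0 0.7; -29 0 4.9 0 0 0 0.6; -29 0 4.9 0 0 0 0.5"}}

```text
time: 7.2
tool_pos: [0.5824, -0.1592, 0.166]
ee_rot: [-3.139, 0.002, -3.098]
wrist_force: [0.3, 0.1, -0.1]
width: 0.0382
```

Request:
{"op": "carry_out", "data": {"deltas": "0 0 -10 0 0 0 0.5; 0 0 -30 0 0 0 0.5; 0 0 -60 0 0 0 0.5; 30 0 -75 0 0 0 0.5; 65 10 -75 0 0 0 0.5; 100 30 -75 0 0 0 0.5; 130 60 -75 0 0 0 0.5; 155 90 -75 0 0 0 0.5"}}

```text
time: 7.87
tool_pos: [0.4211, -0.0752, 0.2412]
ee_rot: [-3.14, 0.002, -3.101]
wrist_force: [0.3, 1.4, 0.5]
width: 0.047
```

Request:
{"op": "carry_out", "data": {"deltas": "10 30 0 0 0 0 0.5; 20 60 0 0 0 0 0.5; 30 90 0 0 0 0 0.5; 40 110 0 0 0 0 0.5; 40 120 0 0 0 0 0.5; 40 120 0 0 0 0 0.5; 40 120 0 0 0 0 0.5; 40 120 0 0 0 0 0.5"}}

```text
time: 8.53
tool_pos: [0.3778, 0.0426, 0.2405]
ee_rot: [-3.141, 0.001, -3.098]
wrist_force: [-0.6, -0.2, -0.1]
width: 0.0471
```

```bash
python3 - <<'E'
from h import *
o=robot.get_obs();print(o["tool_pos"],o["ee_rot"],o["time"],o["width"])
for n in("top","side"):
    p=robot.snapshot(n);np.savez(n+"1.npz",W=cloud(p),pix=p["pixels"],**{k:p[k] for k in("rvec","tvec","camera_matrix")})
    save(p,n+"1.png");save(p,n+"1c.png",(330,160,430,250) if n=="top" else (240,160,380,290),6 if n=="top" else 4.5)
    for t in["case","plane_mid"]:
        for d in robot.place_of(p,t)[:3]+robot.look_for(p,t)[:2]:
            W=w(p,d["at"]);print(n,t,np.round(W,4),round(d["p"],2),np.round(px(p,W)))
E
```

```text
[0.37784038 0.04261208 0.24046888] [-3.14073443e+00  1.17989416e-03 -3.09827189e+00] 8.5333 0.04708284905428579
top case [ 0.4894 -0.1585 -0.0027] 0.76 [370. 208.]
top case [ 0.5364 -0.1575  0.0395] 0.69 [370. 190.]
top plane_mid [ 0.4861 -0.1625  0.0408] 0.65 [372. 208.]
side case [ 0.4858 -0.1605  0.0007] 0.7 [310. 254.]
side case [ 0.5534 -0.1578  0.0437] 0.71 [339. 239.]
side plane_mid [ 0.4853 -0.1617  0.041 ] 0.64 [310. 242.]
side plane_mid [ 0.5388 -0.1585  0.0369] 0.31 [333. 241.]
```

View pics/top1c.png

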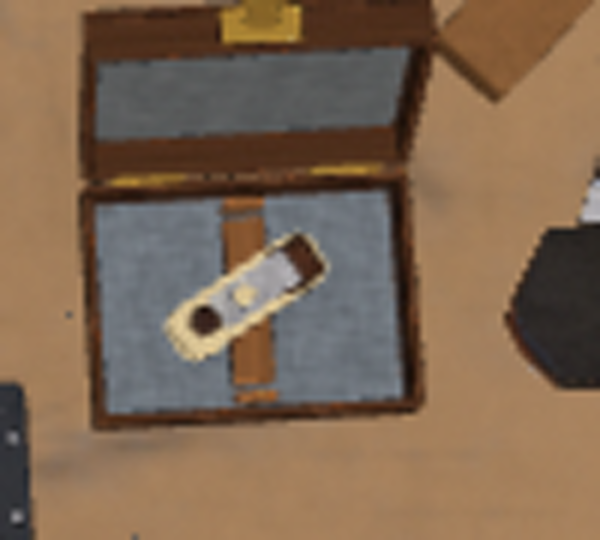

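View pics/side1c.png

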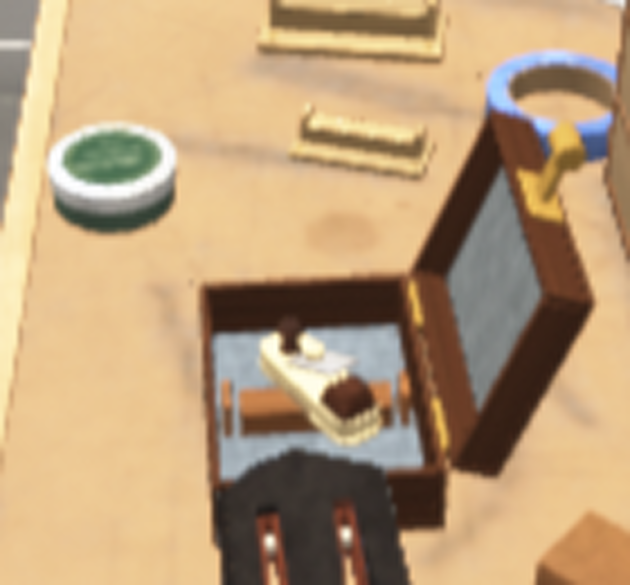

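The lid stays open against its stop. The plane lies skewed across its cradle, with the knob at crop px (205,320) and the iron at (305,258) in the top view. I'll measure its pose and check the gripper body's clearance to the lid.

```bash
python3 - <<'E'
from h import *
G=[]
for n in("top","side"):
    d=np.load(n+"1.npz");W=d["W"];g=W.reshape(-1,3);c=d["pix"].reshape(-1,3);k=~np.isnan(g[:,0]);g=g[k];c=c[k];G.append(g)
    m=(g[:,0]>.435)&(g[:,0]<.53)&(g[:,1]>-.23)&(g[:,1]<-.09)
    q=g[m&(g[:,2]>.028)&(g[:,2]<.062)]
    h=q[:,:2].astype(np.float32)*1000
    print(n,len(q),cv2.minAreaRect(h),"z",np.percentile(q[:,2],[5,50,95,100]).round(4))
    pc=np.cov(h.T);e,v=np.linalg.eigh(pc);print("mean",h.mean(0),"ang",np.degrees(np.arctan2(v[1,1],v[0,1])))
    # cradle and floor heights
    print("floor",np.median(g[m&(g[:,2]<.012)][:,2]))
    L=g[(g[:,0]>.53)&(g[:,0]<.65)&(g[:,1]>-.235)&(g[:,1]<-.085)&(g[:,2]>.045)]
    for z in np.arange(.05,.19,.02):
        s=L[abs(L[:,2]-z)<.01]
        if len(s): print("lid z",round(z,2),"x pct",np.percentile(s[:,0],[0,10,50,90,100]).round(3))
g=np.vstack(G); g=g[(g[:,0]>.3)&(abs(g[:,1]+.16)<.3)&(g[:,2]>.112)&(g[:,2]<.3)&~((g[:,0]<.46)&(g[:,1]>-.12))]
for ja in (32,40,50,60,70,80,92.5):
    a=np.radians(ja);u=np.array([np.cos(a),np.sin(a)]);v=np.array([-u[1],u[0]])
    r=g[:,:2]-[.486,-.162]; A=abs(r@u)-.0885;B=abs(r@v)-.0375
    dd=np.hypot(np.maximum(A,0),np.maximum(B,0)); ins=(A<0)&(B<0)
    i=np.argmin(np.where(ins,np.maximum(A,B),dd)); print(ja,ins.sum(),dd.min().round(4),g[i].round(3))
E
```

```text
top 273 ((481.45849609375, -160.35890197753906), (60.268043518066406, 83.42198181152344), 60.4985237121582) z [0.0307 0.0413 0.0546 0.0603]
mean [ 482.53857 -157.22997] ang 129.25517042831103
floor 0.006176356483784021
lid z 0.05 x pct [0.533 0.542 0.564 0.569 0.572]
lid z 0.07 x pct [0.553 0.568 0.573 0.577 0.58 ]
lid z 0.09 x pct [0.559 0.575 0.58  0.584 0.589]
lid z 0.11 x pct [0.566 0.578 0.583 0.588 0.589]
lid z 0.13 x pct [0.573 0.58  0.598 0.603 0.607]
lid z 0.15 x pct [0.576 0.58  0.589 0.6   0.606]
lid z 0.17 x pct [0.593 0.595 0.597 0.608 0.608]
lid z 0.19 x pct [0.596 0.597 0.601 0.606 0.608]
side 409 ((475.16973876953125, -159.62008666992188), (139.02902221679688, 79.78790283203125), 89.70223999023438) z [0.0298 0.038  0.0537 0.0586]
mean [ 481.93945 -162.69882] ang 117.54215980321759
floor 0.00678687443173085
lid z 0.05 x pct [0.541 0.546 0.567 0.571 0.576]
lid z 0.07 x pct [0.55  0.565 0.574 0.579 0.586]
lid z 0.09 x pct [0.554 0.569 0.581 0.586 0.593]
lid z 0.11 x pct [0.565 0.578 0.587 0.593 0.601]
lid z 0.13 x pct [0.571 0.58  0.593 0.606 0.609]
lid z 0.15 x pct [0.577 0.583 0.593 0.602 0.609]
lid z 0.17 x pct [0.597 0.598 0.601 0.611 0.614]
lid z 0.19 x pct [0.6   0.601 0.605 0.609 0.61 ]
32 1 0.0 [ 0.58  -0.147  0.15 ]
40 1 0.0 [ 0.577 -0.134  0.148]
50 0 0.0056 [ 0.577 -0.12   0.15 ]
60 0 0.0143 [ 0.577 -0.107  0.15 ]
70 0 0.0167 [ 0.565 -0.082  0.112]
80 0 0.0266 [ 0.565 -0.079  0.114]
92.5 0 0.0448 [ 0.565 -0.079  0.114]
```

```bash
python3 - <<'E'
from h import *
for n in("top","side"):
    d=np.load(n+"1.npz");im=d["pix"]
    K=d["camera_matrix"];Rm=cv2.Rodrigues(d["rvec"].astype(float))[0];t=d["tvec"].ravel()
    W=d["W"];C=-Rm.T@t
    v,u=np.mgrid[:400,:640]
    ray=np.stack([(u-K[0,2])/K[0,0],(v-K[1,2])/K[1,1],np.ones_like(u)],-1)@Rm
    P=C+ray*((.035-C[2])/ray[...,2])[...,None]
    near=np.hypot(W[...,0]-.484,W[...,1]+.16)<.047
    hsv=cv2.cvtColor(im,cv2.COLOR_RGB2HSV)
    m=near&(W[...,2]>.026)
    cream=near&(hsv[...,2]>190)
    for nm,mm in(("depth",m),("cream",cream)):
        q=(P[mm][:,:2]*1000).astype(np.float32) if nm=="cream" else (W[mm][:,:2]*1000).astype(np.float32)
        r=cv2.minAreaRect(q);print(n,nm,len(q),np.round(r[0],1),np.round(r[1],1),round(r[2],1))
    # coarse IoU style fit of 84x28 rectangle on depth mask
    q=W[m][:,:2]*1000;best=None
    for a in np.arange(-80,-30,2):
        ca,sa=np.cos(np.radians(a)),np.sin(np.radians(a))
        for cx in range(470,500,1):
            for cy in range(-175,-148,1):
                x=(q-[cx,cy])@np.array([ca,sa]);y=(q-[cx,cy])@np.array([-sa,ca])
                c=(np.maximum(abs(x)-42,0)**2+np.maximum(abs(y)-14,0)**2).sum()+.02*((x**2)).mean()*0
                c+= .3*(x.mean()**2+y.mean()**2)
                if best is None or c<best[0]:best=(c,a,cx,cy)
    print(n,best, len(q), "zs",np.percentile(W[m][:,2],[3,30,60,97]).round(4))
E
```

```text
top depth 289 [ 483.6 -158.8] [57.5 86.9] 62.9
top cream 80 [ 480.1 -153. ] [25.3 66.6] 33.5
top (np.float64(4991.213644669874), np.int64(-32), 484, -158) 289 zs [0.0273 0.0362 0.0443 0.0559]
side depth 393 [ 482.9 -164.6] [61.7 82.8] 58.2
side cream 302 [ 488.2 -173.4] [66.8 95.8] 53.6
side (np.float64(4268.270438156862), np.int64(-36), 483, -165) 393 zs [0.0267 0.0347 0.0407 0.0553]
```

```bash
python3 - <<'E'
from h import *
import itertools
def proj(d,P): return cv2.projectPoints(np.array(P,float),d["rvec"].astype(float),d["tvec"].astype(float),d["camera_matrix"],None)[0].reshape(-1,2)
d=np.load("top1.npz");K=d["camera_matrix"];Rm=cv2.Rodrigues(d["rvec"].astype(float))[0];C=-Rm.T@d["tvec"].ravel()
for q in [(165,325),(185,360),(300,233),(328,268)]:
    u,v=330+q[0]/6,160+q[1]/6
    r=np.array([(u-K[0,2])/K[0,0],(v-K[1,2])/K[1,1],1])@Rm
    print((C+r*(.035-C[2])/r[2]).round(4))
for cx,cy,a,tag in [(.485,-.161,-57,"A")]:
  for n,cr,s in (("top",(330,160,430,250),7),("side",(260,210,360,290),7)):
    d=np.load(n+"1.npz");im=cv2.resize(d["pix"][cr[1]:cr[3],cr[0]:cr[2],::-1],None,fx=s,fy=s,interpolation=cv2.INTER_CUBIC)
    ca,sa=np.cos(np.radians(a)),np.sin(np.radians(a))
    for z,col in((.022,(0,0,255)),(.035,(0,255,0))):
        P=[[cx+ca*x-sa*y,cy+sa*x+ca*y,z] for x,y in((42e-3,14e-3),(42e-3,-14e-3),(-42e-3,-14e-3),(-42e-3,14e-3))]
        p=((proj(d,P)-[cr[0],cr[1]]+.5)*s).astype(int)
        cv2.polylines(im,[p],True,col,1)
    cv2.imwrite(f"pics/fit{tag}_{n}.png",im)
E
```

```text
[ 0.4683 -0.1203  0.035 ]
[ 0.4516 -0.1296  0.035 ]
[ 0.5123 -0.1853  0.035 ]
[ 0.4954 -0.1984  0.035 ]
```

View pics/fitA_top.png

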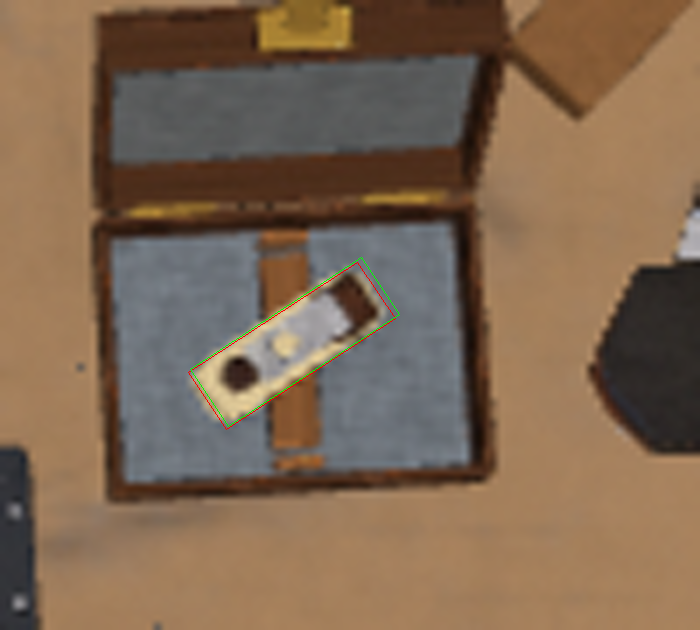

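View pics/fitA_side.png

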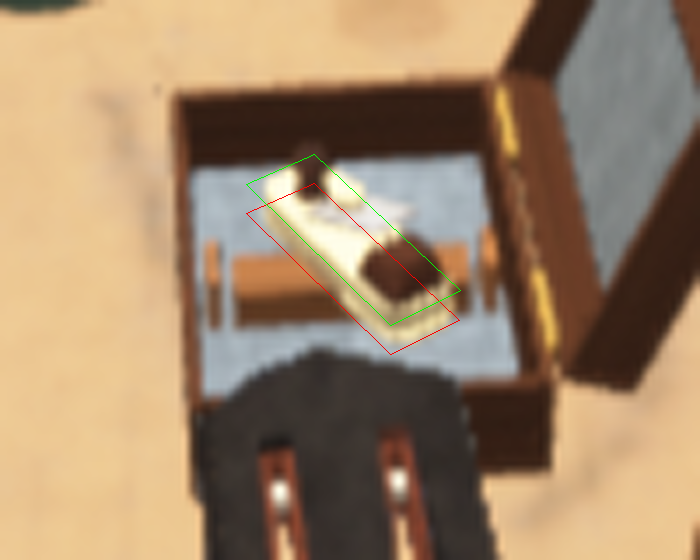

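The overlay matches the plane well: centre about (0.486, -0.162), yaw about -57°, sole on the cradle. A straight-down grasp would bring the gripper body too close to the lid. So I'll tilt the tool 20° about the jaw axis, which keeps the jaws horizontal and leans the body away from the lid.

```bash
cat >> h.py <<'E'
def rt(yaw,t): return rot(yaw)*R.from_rotvec([0,-t,0])
def dl(cp,A,tp,B):
    return (A.inv().apply(np.array(tp)-np.array(cp))*1000).round(1),(A.inv()*B).as_rotvec().round(3)
E
python3 - <<'E'
from h import *
o=robot.get_obs();print(o["tool_pos"],o["ee_rot"])
A=rot(3.186);B=rt(2.147,.349)
print(B.as_euler("xyz"), B.as_matrix().round(3))
print(dl(o["tool_pos"],A,[.486,-.162,.14],B))
# clearance check with tilted body
G=np.vstack([np.load(n+"1.npz")["W"].reshape(-1,3) for n in("top","side")]);G=G[~np.isnan(G[:,0])]
G=G[~((G[:,0]<.46)&(G[:,1]>-.13))]
for t in(0,.2,.349,.5):
  for z in (.027,.08):
    M=rt(2.147,t);q=M.inv().apply(G-[.486,-.162,z])
    ax,ay=abs(q[:,0])-.0375,abs(q[:,1])-.0885;az=np.maximum(q[:,2]+.097,-(q[:,2]+.25))
    dd=np.linalg.norm(np.maximum(np.stack([ax,ay,az],1),0),axis=1);i=dd.argmin();print(t,z,dd.min().round(4),G[i].round(3))
E
```

```text
[0.37745408 0.04322982 0.23979027] [ 3.14154119e+00 -1.77824429e-04 -3.09773272e+00]
[-3.14159265  0.349       2.147     ] [[-0.512  0.839  0.186]
 [ 0.788  0.545 -0.287]
 [-0.342  0.    -0.94 ]]
(array([ -99.3, -209.8,   99.8]), array([ 0.181, -0.317,  1.028]))
0 0.027 0.0001 [ 0.58  -0.144  0.146]
0 0.08 0.0142 [ 0.595 -0.147  0.179]
0.2 0.027 0.0098 [ 0.578 -0.126  0.145]
0.2 0.08 0.0312 [ 0.595 -0.147  0.179]
0.349 0.027 0.0189 [ 0.577 -0.112  0.147]
0.349 0.08 0.0351 [ 0.579 -0.109  0.154]
0.5 0.027 0.0211 [ 0.56  -0.082  0.109]
0.5 0.08 0.04 [ 0.579 -0.109  0.154]
```

Request:
{"op": "carry_out", "data": {"deltas": "-10 -20 0 0.018 -0.032 0.1 0.4; -20 -45 0 0.036 -0.063 0.2 0.4; -32 -70 0 0.054 -0.095 0.31 0.4; -45 -98 0 0.072 -0.127 0.41 0.4; -57 -125 0 0.09 -0.158 0.51 0.4; -70 -150 10 0.108 -0.19 0.61 0.4; -82 -175 20 0.126 -0.222 0.72 0.4; -92 -195 35 0.145 -0.254 0.82 0.4"}}

```text
time: 9.7
tool_pos: [0.4792, -0.1495, 0.206]
ee_rot: [-3.113, 0.287, 2.358]
wrist_force: [-0.5, 0.1, 0.4]
width: 0.0566
```

```bash
python3 - <<'E'
from h import *
o=robot.get_obs();print(o["tool_pos"],o["ee_rot"])
cp=np.array([.3776,.0430,.240]);A=rot(3.186)
cp2=cp+A.apply([-.092,-.195,.035]);A2=A*R.from_rotvec([.145,-.254,.82]);print("cmd",cp2,A2.as_euler("xyz"))
M=R.from_euler("xyz",o["ee_rot"])
print(dl(o["tool_pos"],M,[.486,-.162,.12],rt(2.147,.349)))
print(dl(cp2,A2,[.486,-.162,.12],rt(2.147,.349)))
E
```

```text
[ 0.4791733  -0.1494971   0.20595815] [-3.11271327  0.28734313  2.35756706]
cmd [ 0.47816589 -0.14772363  0.205     ] [-3.11072457  0.28264505  2.36469471]
(array([11.3, -1.5, 86.4]), array([ 0.037, -0.059,  0.201]))
(array([ 8.7, -2. , 86.1]), array([ 0.037, -0.063,  0.208]))
```

Request:
{"op": "carry_out", "data": {"deltas": "2 -1 5 0.013 -0.021 0.07 0.4; 4 -2 20 0.025 -0.042 0.14 0.4; 8 -2 40 0.037 -0.062 0.205 0.4; 9.5 -2 60 0.037 -0.062 0.205 0.4; 9.5 -2 75 0.037 -0.062 0.205 0.4; 9.5 -2 86 0.037 -0.062 0.205 0.4; 9.5 -2 86 0.037 -0.062 0.205 0.4; 9.5 -2 86 0.037 -0.062 0.205 0.4"}}

```text
time: 10.37
tool_pos: [0.4851, -0.1611, 0.1194]
ee_rot: [-3.14, 0.347, 2.15]
wrist_force: [0.1, 0.3, -0.2]
width: 0.0564
```

```bash
python3 - <<'E'
from h import *
o=robot.get_obs();print(o["tool_pos"],o["ee_rot"])
M=R.from_euler("xyz",o["ee_rot"])
print(dl(o["tool_pos"],M,[.486,-.162,.045],rt(2.147,.349)))
print(dl(o["tool_pos"],M,[.486,-.162,.027],rt(2.147,.349)))
p=robot.snapshot("side");save(p,"e.png",(230,140,390,290),4)
E
```

```text
[ 0.48508389 -0.1611309   0.11941496] [-3.13976286  0.34737109  2.14985022]
(array([24.2,  0.4, 70.4]), array([-0.001, -0.002,  0.003]))
(array([30.3,  0.5, 87.3]), array([-0.001, -0.002,  0.003]))
```

View pics/e.png

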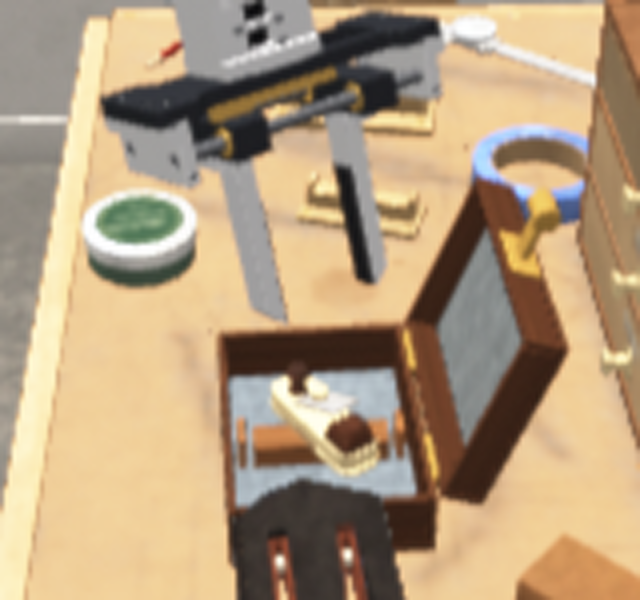

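The tilted gripper hangs over the case with its fingertips at px (270,315) and (365,280). The black pads reach the tips, so a grasp at the tips will hold. Descending.

Request:
{"op": "carry_out", "data": {"deltas": "4 0.2 12 0 0 0 0.4; 8 0.4 24 0 0 0 0.4; 13 0.4 38 0 0 0 0.4; 18 0.4 52 0 0 0 0.4; 22 0.4 64 0 0 0 0.4; 26 0.4 75 0 0 0 0.4; 28.5 0.4 82 0 0 0 0.4; 28.5 0.4 82 0 0 0 0.4"}}

```text
time: 11.08
tool_pos: [0.4857, -0.1617, 0.0322]
ee_rot: [-3.14, 0.347, 2.15]
wrist_force: [-0.2, -0.0, 0.5]
width: 0.0564
```

```bash
python3 - <<'E'
from h import *
o=robot.get_obs();print(o["tool_pos"],o["ee_rot"],o["wrist_force"])
M=R.from_euler("xyz",o["ee_rot"])
print(dl(o["tool_pos"],M,[.486,-.162,.0275],rt(2.147,.349)))
p=robot.snapshot("side");save(p,"f.png",(230,150,390,290),4)
p=robot.snapshot("top");save(p,"g.png",(310,150,430,250),5)
E
```

```text
[ 0.48569361 -0.16168491  0.03223907] [-3.13955908  0.34699263  2.15014241] [-0.15387658 -0.01441376  0.54170791]
(array([1.2, 0.1, 4.6]), array([-0.001, -0.002,  0.003]))
```

View pics/f.png

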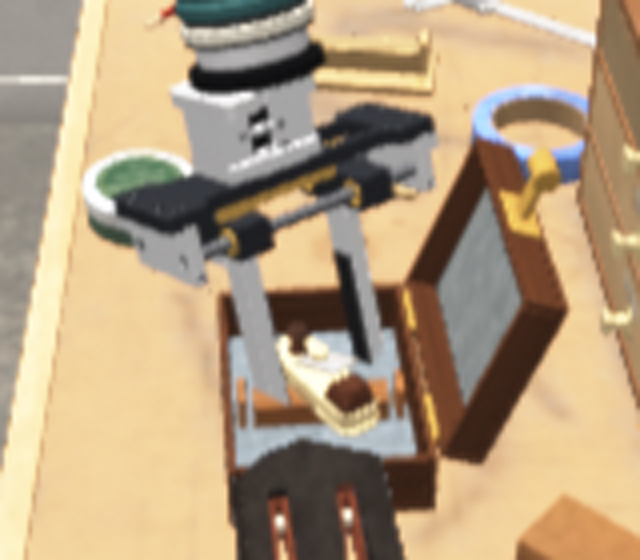

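View pics/g.png

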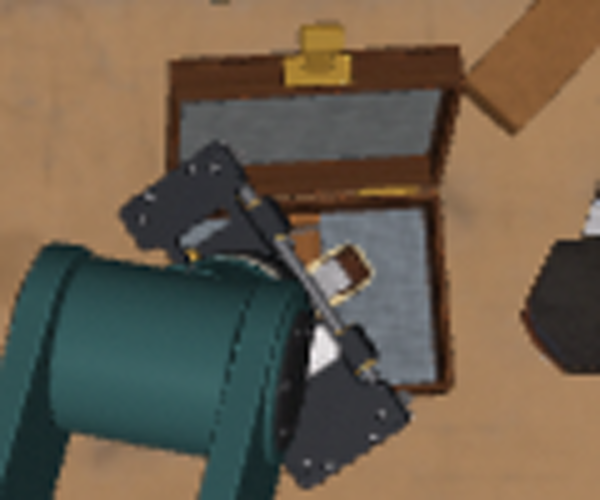

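The fingers straddle the plane at mid-length, with tips at px (270,395) and (365,360), and the body clears the lid. Going down the last few mm, then closing.

Request:
{"op": "carry_out", "data": {"deltas": "0.7 0 2.5 0 0 0 0.4; 1.2 0 4.6 0 0 0 0.4; 1.2 0 4.6 0 0 0 0.55; 1.2 0 4.6 0 0 0 0.6; 1.2 0 4.6 0 0 0 0.65; 1.2 0 4.6 0 0 0 0.7; 1.2 0 4.6 0 0 0 0.75; 1.2 0 4.6 0 0 0 0.8"}}

```text
time: 11.85
tool_pos: [0.4866, -0.1622, 0.0283]
ee_rot: [-3.141, 0.348, 2.15]
wrist_force: [0.2, -1.1, -0.2]
width: 0.027
```

Request:
{"op": "carry_out", "data": {"deltas": "0 0 0 0 0 0 1; 0 0 0 0 0 0 1; 0 0 0 0 0 0 1; 0 0 0 0 0 0 1; 0 0 0 0 0 0 1; 0 0 0 0 0 0 1; 0 0 0 0 0 0 1; 0 0 0 0 0 0 1"}}

```text
time: 12.52
tool_pos: [0.4867, -0.1622, 0.0284]
ee_rot: [-3.141, 0.348, 2.15]
wrist_force: [0.8, 1.2, 0.1]
width: 0.027
```

The opening is 27 mm on the 28 mm body, so it's held. Lifting straight up.

Request:
{"op": "carry_out", "data": {"deltas": "-1 0 -2.8 0 0 0 1; -3.4 0 -9.4 0 0 0 1; -6.8 0 -18.8 0 0 0 1; -12 0 -33 0 0 0 1; -18 0 -50 0 0 0 1; -25 0 -69 0 0 0 1; -31 0 -85 0 0 0 1; -34 0 -94 0 0 0 1"}}

```text
time: 13.18
tool_pos: [0.4874, -0.1626, 0.1316]
ee_rot: [3.14, 0.352, 2.149]
wrist_force: [0.7, -0.4, -2.1]
width: 0.0268
```

```bash
python3 - <<'E'
from h import *
o=robot.get_obs();print(o["tool_pos"],o["ee_rot"],o["wrist_force"],o["width"])
p=robot.snapshot("side");save(p,"i.png",(230,110,390,290),4)
p=robot.snapshot("top");save(p,"j.png",(310,150,430,250),5)
E
```

```text
[ 0.48744099 -0.16260567  0.13161217] [3.140109   0.35155362 2.14891285] [ 0.70219149 -0.43663559 -2.11627827] 0.0267574043763112
```

View pics/i.png

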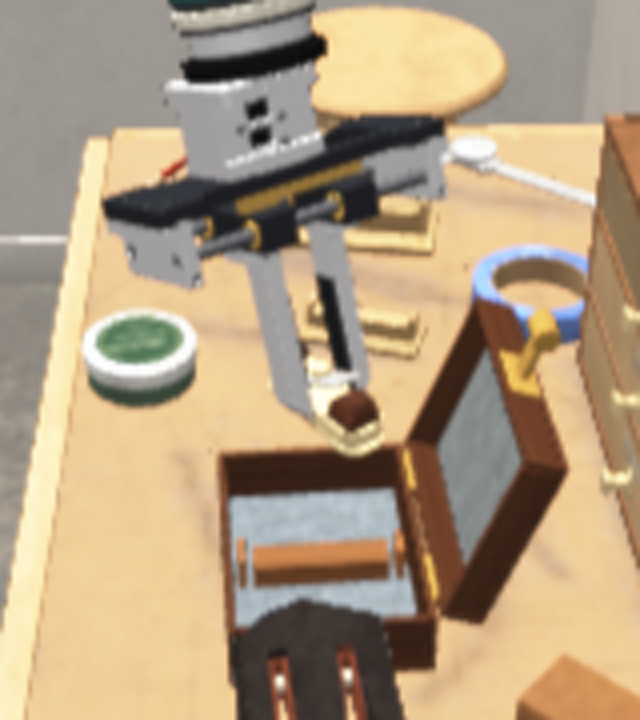

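View pics/j.png

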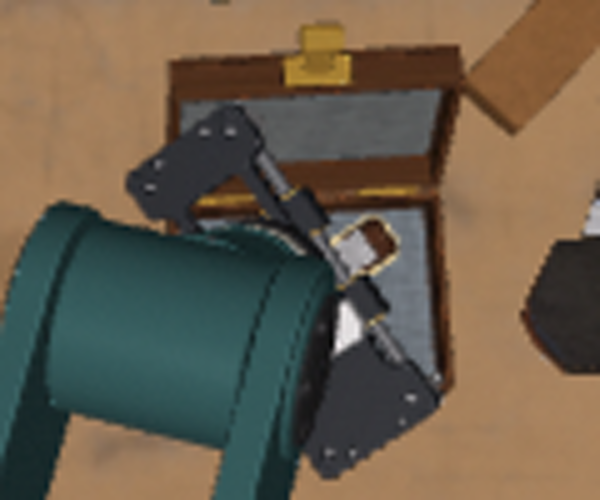

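The plane is lifted level, with px (345,415) in the crop showing it above the empty cradle. Carrying it to the rest.

```bash
python3 - <<'E'
from h import *
o=robot.get_obs()
M=R.from_euler("xyz",o["ee_rot"])
T=rt(2.997,.349)
tot,rv=dl(o["tool_pos"],M,[.525,.236,.13],T);print(tot,rv)
for f in (0.05,.125,.2,.3,.4,.5,.6,.7,.8,.9,1):
    P=o["tool_pos"]+f*(np.array([.525,.236,.13])-o["tool_pos"])+np.array([-.03*np.sin(np.pi*f),0,0.03*np.sin(np.pi*f)])
    print(f,dl(o["tool_pos"],M,P,rt(2.149+.848*f,.35)))
E
```

```text
[ 294.7  249.2 -106.5] [-0.289  0.004 -0.797]
0.05 (array([ 15.5,   8.5, -10.6]), array([-0.013,  0.002, -0.04 ]))
0.125 (array([ 38.8,  21.6, -26.3]), array([-0.034,  0.002, -0.1  ]))
0.2 (array([ 61.9,  35.1, -41.2]), array([-0.056,  0.002, -0.16 ]))
0.3 (array([ 92.5,  54.5, -59.4]), array([-0.085,  0.002, -0.239]))
0.4 (array([122.7,  75.8, -74.8]), array([-0.115,  0.002, -0.319]))
0.5 (array([152.4,  99.5, -87.1]), array([-0.144,  0.002, -0.398]))
0.6 (array([181.6, 125.7, -96.1]), array([-0.173,  0.002, -0.478]))
0.7 (array([ 210.3,  154.2, -102. ]), array([-0.202,  0.003, -0.558]))
0.8 (array([ 238.7,  184.6, -105.1]), array([-0.231,  0.003, -0.637]))
0.9 (array([ 266.8,  216.5, -106.3]), array([-0.26 ,  0.003, -0.717]))
1 (array([ 294.7,  249.2, -106.5]), array([-0.29 ,  0.003, -0.797]))
```

Request:
{"op": "carry_out", "data": {"deltas": "8 4 -5 -0.007 0 -0.02 1; 20 11 -14 -0.018 0 -0.05 1; 39 21.6 -26 -0.034 0 -0.1 1; 62 35 -41 -0.056 0 -0.16 1; 83 48 -54 -0.075 0 -0.21 1; 107 65 -67 -0.1 0 -0.28 1; 131 82 -78 -0.123 0 -0.34 1; 152 99.5 -87 -0.144 0 -0.4 1"}}

```text
time: 13.95
tool_pos: [0.4735, 0.0389, 0.1564]
ee_rot: [-3.138, 0.345, 2.58]
wrist_force: [1.2, -0.1, -1.6]
width: 0.0265
```

```bash
python3 - <<'E'
from h import *
o=robot.get_obs();print(o["tool_pos"],o["ee_rot"],o["width"])
M=R.from_euler("xyz",o["ee_rot"])
y=o["ee_rot"][2]
for f in (.15,.3,.45,.6,.8,1):
    P=o["tool_pos"]+f*(np.array([.525,.236,.13])-o["tool_pos"])
    print(f,dl(o["tool_pos"],M,P,rt(y+(2.997-y)*f,.35)))
E
```

```text
[0.47346077 0.03890506 0.15636886] [-3.13799656  0.34464     2.58030832] 0.026508984475777337
0.15 (array([10. , 29.1,  0.5]), array([-0.025, -0.005, -0.059]))
0.3 (array([20. , 58.3,  1. ]), array([-0.046, -0.006, -0.118]))
0.45 (array([30. , 87.4,  1.5]), array([-0.067, -0.006, -0.176]))
0.6 (array([ 39.9, 116.6,   2.1]), array([-0.089, -0.006, -0.235]))
0.8 (array([ 53.3, 155.4,   2.7]), array([-0.117, -0.006, -0.313]))
1 (array([ 66.6, 194.3,   3.4]), array([-0.145, -0.006, -0.392]))
```

Request:
{"op": "carry_out", "data": {"deltas": "10 29 0 -0.02 0 -0.059 1; 20 58 0.5 -0.042 -0.002 -0.118 1; 30 87 1 -0.064 -0.004 -0.176 1; 40 116 2 -0.088 -0.005 -0.235 1; 50 145 2.5 -0.11 -0.006 -0.29 1; 58 170 3 -0.127 -0.006 -0.343 1; 64 187 3.4 -0.14 -0.006 -0.38 1; 66.6 194.3 3.4 -0.145 -0.006 -0.392 1"}}

```text
time: 14.62
tool_pos: [0.5266, 0.2354, 0.1293]
ee_rot: [-3.139, 0.349, 2.997]
wrist_force: [0.1, -0.3, -1.8]
width: 0.0266
```

Request:
{"op": "carry_out", "data": {"deltas": "0 0 0 0 0 0 1; 0 0 0 0 0 0 1; 0 0 0 0 0 0 1; 0 0 0 0 0 0 1; 0 0 0 0 0 0 1; 0 0 0 0 0 0 1; 0 0 0 0 0 0 1; 0 0 0 0 0 0 1"}}

```text
time: 15.28
tool_pos: [0.5279, 0.2334, 0.1319]
ee_rot: [-3.141, 0.353, 2.992]
wrist_force: [0.2, 0.1, -2.2]
width: 0.0265
```

```bash
python3 - <<'E'
from h import *
o=robot.get_obs();print(o["tool_pos"],o["ee_rot"],o["width"],o["wrist_force"])
M=R.from_euler("xyz",o["ee_rot"])
print(dl(o["tool_pos"],M,[.525,.236,.055],rt(2.997,.349)))
for n in("top","side"):
    p=robot.snapshot(n);np.savez(n+"2.npz",W=cloud(p),pix=p["pixels"],**{k:p[k] for k in("rvec","tvec","camera_matrix")})
    save(p,n+"2.png",(190,140,300,250) if n=="top" else (270,60,390,190),5)
    for t in["plane_mid"]:
        for d in robot.place_of(p,t)[:2]:
            W=w(p,d["at"]);print(n,t,np.round(W,4),round(d["p"],2),np.round(px(p,W)))
E
```

```text
[0.52791656 0.23338976 0.13190625] [-3.1414351   0.35336288  2.99216118] 0.026474132167784572 [ 0.17217766  0.10484565 -2.16485815]
(array([29.7,  2.2, 71. ]), array([-0.002,  0.004, -0.005]))
top plane_mid [0.5211 0.2324 0.1455] 0.5 [227. 191.]
side plane_mid [0.5256 0.2295 0.145 ] 0.61 [319. 128.]
```

View pics/side2.png

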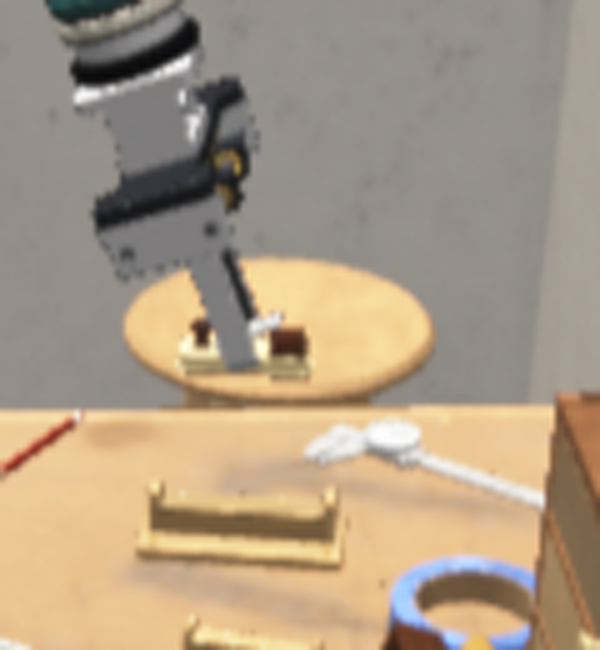

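View pics/top2.png

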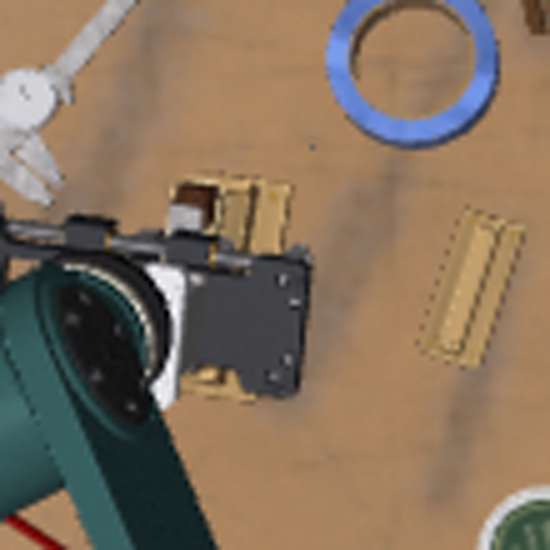

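The side view shows the plane held level above the large rest: its ends are at px (180,360) and (310,370), over the rib at (245,505). I'll overlay the expected plane outline and the rest outline to check the offsets.

```bash
cat > ov.py <<'E'
from h import *
def proj(d,P): return cv2.projectPoints(np.array(P,float),d["rvec"].astype(float),d["tvec"].astype(float),d["camera_matrix"],None)[0].reshape(-1,2)
def box(im,d,cr,s,c,a,L,Wd,zs,col):
    ca,sa=np.cos(np.radians(a)),np.sin(np.radians(a))
    for z in zs:
        P=[[c[0]+ca*x-sa*y,c[1]+sa*x+ca*y,z] for x,y in((L/2,Wd/2),(L/2,-Wd/2),(-L/2,-Wd/2),(-L/2,Wd/2))]
        cv2.polylines(im,[((proj(d,P)-[cr[0],cr[1]]+.5)*s).astype(int)],True,col,1)
def crop(d,cr,s): return cv2.resize(d["pix"][cr[1]:cr[3],cr[0]:cr[2],::-1],None,fx=s,fy=s,interpolation=cv2.INTER_CUBIC)
E
python3 - <<'E'
from ov import *
d=np.load("side2.npz");cr=(290,110,360,190);s=7
im=crop(d,cr,s)
box(im,d,cr,s,(.5279,.2334),-8.5,.084,.028,(.1255,.1385),(0,0,255))
box(im,d,cr,s,(.525,.236),-8.4,.102,.020,(.03,),(0,255,0))
box(im,d,cr,s,(.525,.236),-8.4,.130,.056,(.0,.01),(255,0,0))
d0=np.load("top0.npz");cr=(205,165,275,235);im2=crop(d0,cr,s)
box(im2,d0,cr,s,(.525,.236),-8.4,.102,.020,(.03,),(0,255,0))
box(im2,d0,cr,s,(.525,.236),-8.4,.130,.056,(.01,),(255,0,0))
h=max(im.shape[0],im2.shape[0]);o=np.zeros((560,980,3),np.uint8);o[:im.shape[0],:490]=im;o[:490,490:]=im2
cv2.imwrite("pics/ov2.png",cv2.resize(o,(790,451)))
E
```

```text
(no output)
```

View pics/ov2.png

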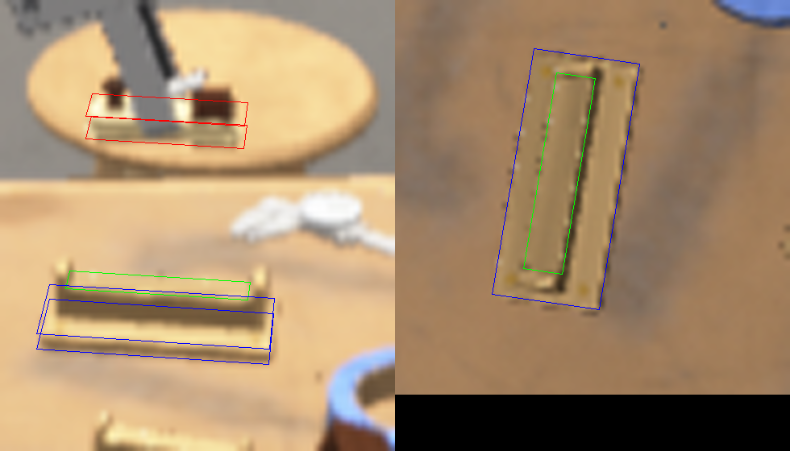

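Both outlines fit with the same small bias, so the relative position is good. Descending to about 20 mm above the seat.

Request:
{"op": "carry_out", "data": {"deltas": "2 0.8 3 0 0 0 1; 5 1.6 10 0 0 -0.002 1; 10 2.2 22 0 0 -0.004 1; 15 2.2 35 0 0 -0.005 1; 20 2.2 47 0 0 -0.005 1; 25 2.2 60 0 0 -0.005 1; 29.7 2.2 71 0 0 -0.005 1; 29.7 2.2 71 0 0 -0.005 1"}}

```text
time: 16.15
tool_pos: [0.5221, 0.2352, 0.0503]
ee_rot: [-3.135, 0.347, 2.999]
wrist_force: [-0.0, -0.7, -2.2]
width: 0.0269
```

Request:
{"op": "carry_out", "data": {"deltas": "0 0 0 0 0 0 1; 0 0 0 0 0 0 1; 0 0 0 0 0 0 1; 0 0 0 0 0 0 1; 0 0 0 0 0 0 1; 0 0 0 0 0 0 1; 0 0 0 0 0 0 1; 0 0 0 0 0 0 1"}}

```text
time: 16.82
tool_pos: [0.525, 0.2363, 0.055]
ee_rot: [-3.14, 0.353, 2.998]
wrist_force: [-0.4, -0.7, -1.9]
width: 0.0271
```

```bash
python3 - <<'E'
from ov import *
o=robot.get_obs();print(o["tool_pos"],o["ee_rot"],o["width"],o["wrist_force"])
M=R.from_euler("xyz",o["ee_rot"])
print(dl(o["tool_pos"],M,[.525,.236,.042],rt(2.996,.349)))
p=robot.snapshot("side");save(p,"k.png",(285,120,365,190),8)
E
```

```text
[0.52495181 0.23633946 0.05498579] [-3.13960469  0.35331379  2.99796352] 0.02706426511245572 [-0.36907488 -0.71472493 -1.93868672]
(array([ 4.4, -0.3, 12.2]), array([-0.001,  0.004,  0.002]))
```

View pics/k.png

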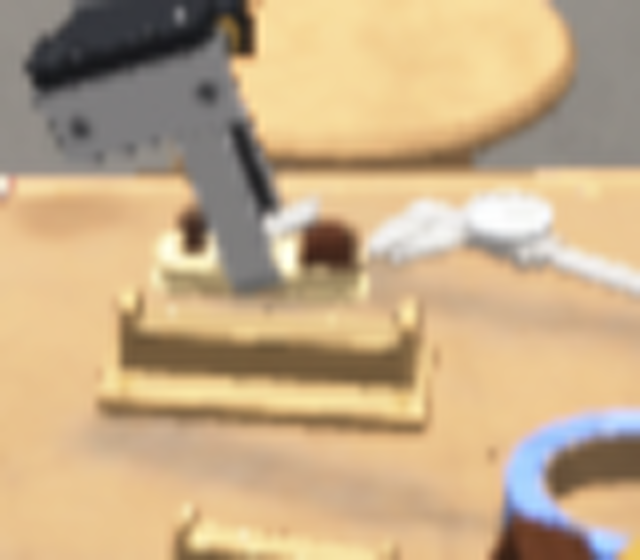

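The plane is lined up over the rib between the cleats at px (130,300) and (408,315). Lowering slowly and watching the force.

Request:
{"op": "carry_out", "data": {"deltas": "0.7 -0.1 2 0 0 0 1; 1.4 -0.3 4 0 0 0 1; 2.1 -0.3 6 0 0 0 1; 2.8 -0.3 8 0 0 0 1; 3.5 -0.3 10 0 0 0 1; 4.2 -0.3 12 0 0 0 1; 4.2 -0.3 12 0 0 0 1; 4.2 -0.3 12 0 0 0 1"}}

```text
time: 17.53
tool_pos: [0.5249, 0.2359, 0.0418]
ee_rot: [-3.139, 0.353, 2.998]
wrist_force: [-0.4, 0.8, -3.1]
width: 0.0269
```

Request:
{"op": "carry_out", "data": {"deltas": "0.1 0 0.4 0 0 0 1; 0.3 0 0.8 0 0 0 1; 0.5 0 1.3 0 0 0 1; 0.6 0 1.7 0 0 0 1; 0.8 0 2.2 0 0 0 1; 1 0 2.8 0 0 0 1; 1 0 2.8 0 0 0 1; 1 0 2.8 0 0 0 1"}}

```text
time: 18.2
tool_pos: [0.525, 0.2359, 0.039]
ee_rot: [-3.139, 0.353, 2.998]
wrist_force: [0.2, -0.0, -1.9]
width: 0.0266
```

Request:
{"op": "carry_out", "data": {"deltas": "0.1 0 0.3 0 0 0 1; 0.2 0 0.6 0 0 0 1; 0.3 0 0.9 0 0 0 1; 0.4 0 1.2 0 0 0 1; 0.5 0 1.5 0 0 0 1; 0.5 0 1.5 0 0 0 1; 0.5 0 1.5 0 0 0 1; 0.5 0 1.5 0 0 0 1"}}

```text
time: 18.87
tool_pos: [0.5251, 0.236, 0.0376]
ee_rot: [-3.139, 0.353, 2.998]
wrist_force: [0.8, 0.0, -3.1]
width: 0.0271
```

Request:
{"op": "carry_out", "data": {"deltas": "0.1 0 0.2 0 0 0 1; 0.1 0 0.4 0 0 0 1; 0.2 0 0.6 0 0 0 1; 0.3 0 0.8 0 0 0 1; 0.35 0 1 0 0 0 1; 0.35 0 1 0 0 0 1; 0.35 0 1 0 0 0 1; 0.35 0 1 0 0 0 1"}}

```text
time: 19.53
tool_pos: [0.5252, 0.2359, 0.0365]
ee_rot: [-3.139, 0.353, 2.998]
wrist_force: [-0.1, -1.1, -2.3]
width: 0.0268
```

Request:
{"op": "carry_out", "data": {"deltas": "0.1 0 0.2 0 0 0 1; 0.1 0 0.4 0 0 0 1; 0.2 0 0.6 0 0 0 1; 0.3 0 0.8 0 0 0 1; 0.35 0 1 0 0 0 1; 0.35 0 1 0 0 0 1; 0.35 0 1 0 0 0 1; 0.35 0 1 0 0 0 1"}}

```text
time: 20.2
tool_pos: [0.5252, 0.2359, 0.0363]
ee_rot: [-3.139, 0.354, 2.998]
wrist_force: [-4.1, -1.3, 5.1]
width: 0.0268
```

```bash
python3 - <<'E'
from ov import *
o=robot.get_obs();print(o["tool_pos"],o["ee_rot"],o["width"],o["wrist_force"])
p=robot.snapshot("side");save(p,"l.png",(285,120,365,190),8)
E
```

```text
[0.52519699 0.23594388 0.03633837] [-3.13945674  0.35355467  2.99795146] 0.02683082928124095 [-4.07289109 -1.32192308  5.07220059]
```

View pics/l.png

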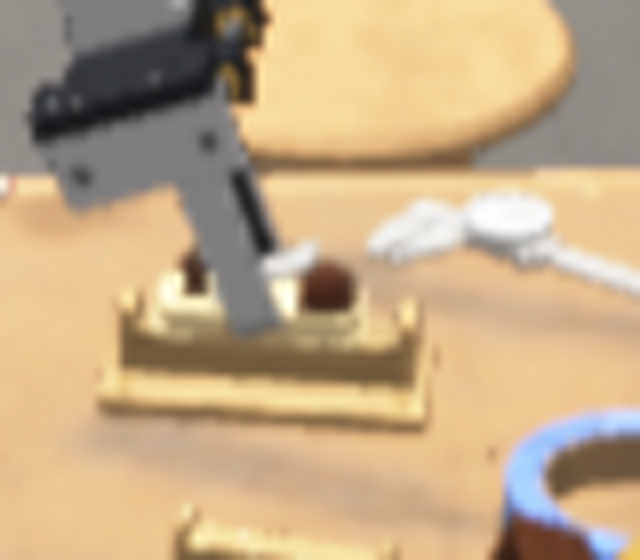

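Contact: the force went from -2.3 to +5 N at the predicted height. By eye the plane may sit 2–3 mm toward -x, with a left gap of about 22 px and a right gap of about 36 px. I'll check that with an overlay.

```bash
python3 - <<'E'
from ov import *
p=robot.snapshot("side");d=dict(pix=p["pixels"],rvec=np.array(p["rvec"]),tvec=np.array(p["tvec"]),camera_matrix=p["camera_matrix"])
cr=(297,140,352,180);s=14
im=crop(d,cr,s)
box(im,d,cr,s,(.5252,.236),-8.4,.084,.028,(.030,.043),(0,0,255))
box(im,d,cr,s,(.525,.236),-8.4,.102,.020,(.03,.04),(0,255,0))
cv2.imwrite("pics/ov3.png",im)
cv2.imwrite("pics/ov3b.png",crop(d,cr,s))
E
```

```text
(no output)
```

View pics/ov3.png

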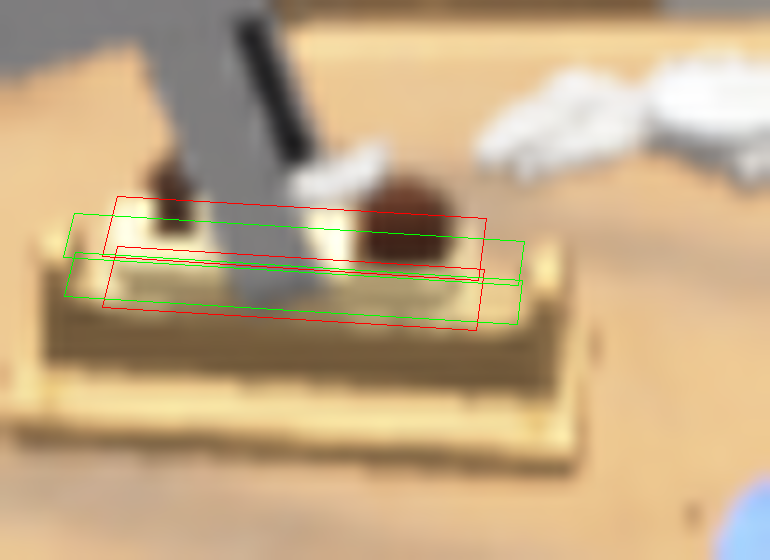

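View pics/ov3b.png

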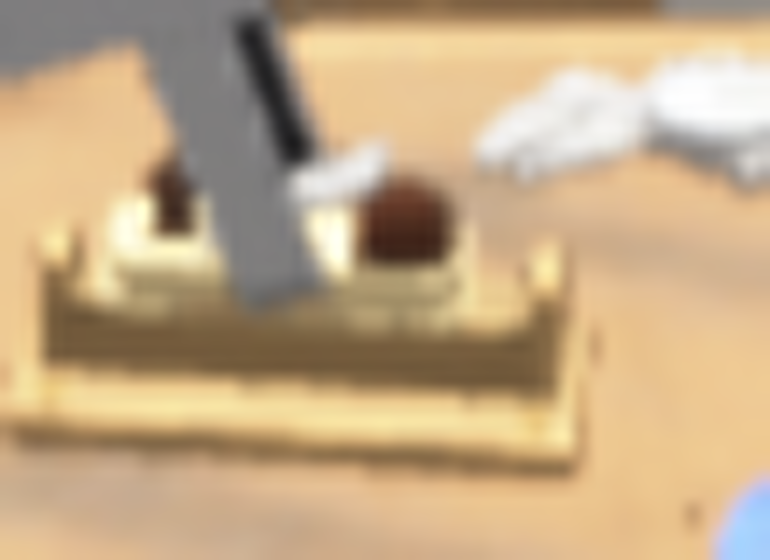

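The plane sits about 2.5 mm toward -x of the seat centre. I'll raise it 2.5 mm, shift it along the rib and set it down again.

Request:
{"op": "carry_out", "data": {"deltas": "-0.4 0 -1.2 0 0 0 1; -0.85 0 -2.4 0 0 0 1; -0.85 0 -2.4 0 0 0 1; -2 0 -2 0 0 0 1; -3.2 0 -1.5 0 0 0 1; -3.2 0 -1.5 0 0 0 1; -3.2 0 -1.5 0 0 0 1; -3.2 0 -1.5 0 0 0 1"}}

```text
time: 20.97
tool_pos: [0.5275, 0.2355, 0.0377]
ee_rot: [-3.139, 0.353, 2.998]
wrist_force: [0.8, 0.5, -2.2]
width: 0.0268
```

Request:
{"op": "carry_out", "data": {"deltas": "0.1 0 0.3 0 0 0 1; 0.2 0 0.6 0 0 0 1; 0.3 0 0.9 0 0 0 1; 0.4 0 1.2 0 0 0 1; 0.5 0 1.4 0 0 0 1; 0.6 0 1.6 0 0 0 1; 0.7 0 1.8 0 0 0 1; 0.7 0 1.8 0 0 0 1"}}

```text
time: 21.63
tool_pos: [0.5277, 0.2356, 0.0364]
ee_rot: [-3.139, 0.353, 2.998]
wrist_force: [-1.6, -1.4, 0.3]
width: 0.0268
```

It's just touching, with its weight on the rest. A hair lower, then opening gently.

Request:
{"op": "carry_out", "data": {"deltas": "0.1 0 0.2 0 0 0 1; 0.1 0 0.2 0 0 0 0.75; 0.1 0 0.2 0 0 0 0.7; 0.1 0 0.2 0 0 0 0.66; 0.1 0 0.2 0 0 0 0.62; 0.1 0 0.2 0 0 0 0.58; 0.1 0 0.2 0 0 0 0.52; 0.1 0 0.2 0 0 0 0.45"}}

```text
time: 22.3
tool_pos: [0.5277, 0.2356, 0.0358]
ee_rot: [-3.14, 0.353, 2.998]
wrist_force: [0.8, 0.1, -0.2]
width: 0.0486
```

```bash
python3 - <<'E'
from ov import *
o=robot.get_obs();print(o["tool_pos"],o["wrist_force"],o["width"])
p=robot.snapshot("side");save(p,"m.png",(297,130,352,180),14)
E
```

```text
[0.52769466 0.23564925 0.03578771] [ 0.75796254  0.06915537 -0.19484061] 0.04855418464922431
```

View pics/m.png

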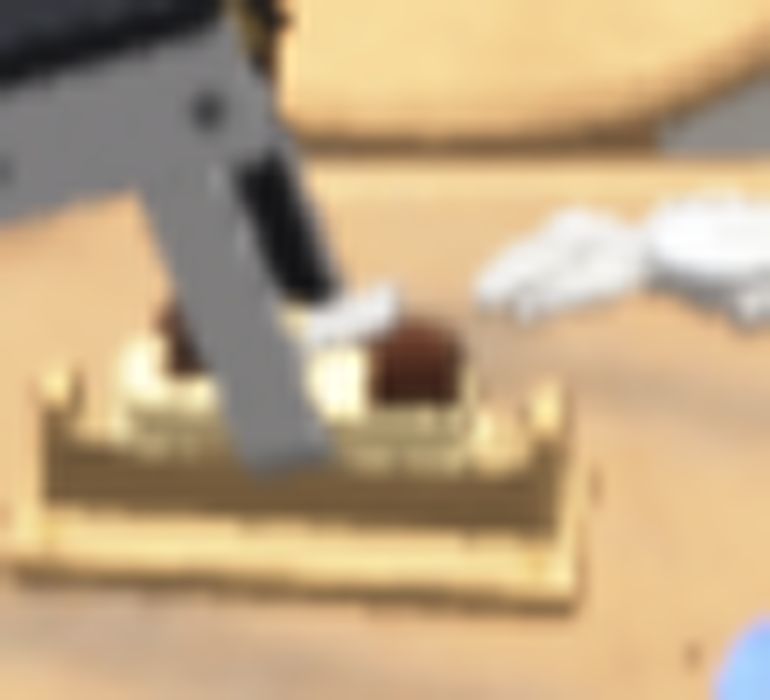

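The plane stands on the rib, its ends at px (118,420) and (472,450), about equally far from the cleats. Withdrawing straight up, then away.

Request:
{"op": "carry_out", "data": {"deltas": "-2 0 -5 0 0 0 0.45; -5 0 -14 0 0 0 0.45; -11 0 -30 0 0 0 0.45; -20 0 -55 0 0 0 0.45; -30 0 -82 0 0 0 0.45; -41 0 -113 0 0 0 0.45; -51 0 -141 0 0 0 0.45; -51 0 -141 0 0 0 0.45"}}

```text
time: 23.02
tool_pos: [0.5306, 0.2377, 0.1964]
ee_rot: [3.135, 0.367, 2.995]
wrist_force: [1.0, 0.6, 1.2]
width: 0.0516
```

Request:
{"op": "carry_out", "data": {"deltas": "30 0 -11 0 0 0 0.45; 60 0 -22 0 0 0 0.45; 95 5 -35 0 0 0 0.45; 130 10 -47 0 0 0 0.45; 165 15 -60 0 0 0 0.45; 190 20 -69 0 0 0 0.45; 205 20 -75 0 0 0 0.45; 205 20 -75 0 0 0 0.45"}}

```text
time: 23.68
tool_pos: [0.3111, 0.2881, 0.1857]
ee_rot: [-3.141, 0.353, 3.002]
wrist_force: [0.2, -0.3, -0.1]
width: 0.0518
```

```bash
python3 - <<'E'
from ov import *
o=robot.get_obs();print(o["tool_pos"],o["time"])
for n in("top","side"):
    p=robot.snapshot(n);d=dict(pix=p["pixels"],rvec=np.array(p["rvec"]),tvec=np.array(p["tvec"]),camera_matrix=p["camera_matrix"])
    save(p,n+"3.png")
    cr=(210,170,260,220) if n=="top" else (297,130,352,180);im=crop(d,cr,11);cv2.imwrite("pics/fin_"+n+".png",im)
    for t in["plane_mid","rest_seat","tin","tape","sander","lid_grip"]:
        for e in robot.place_of(p,t)[:1]:
            W=w(p,e["at"]);print(n,t,np.round(W,4),round(e["p"],2),np.round(px(p,W)))
E
```

```text
[0.31114639 0.28809185 0.1856728 ] 23.6833
top plane_mid [0.5259 0.2327 0.0481] 0.84 [234. 194.]
top rest_seat [ 0.6039 -0.1553  0.1748] 0.54 [374. 157.]
top tape [ 0.6554  0.1294 -0.0023] 0.8 [272. 153.]
top sander [ 0.6308 -0.3001 -0.0008] 0.77 [416. 161.]
top lid_grip [ 0.6043 -0.158   0.1721] 0.81 [375. 157.]
side rest_seat [0.5254 0.2301 0.029 ] 0.69 [318. 161.]
side tin [ 3.659e-01  4.740e-02 -1.000e-04] 0.55 [264. 204.]
side tape [ 0.6556  0.125  -0.0028] 0.73 [363. 188.]
side sander [ 0.6363 -0.2969 -0.002 ] 0.68 [383. 297.]
side lid_grip [ 0.5993 -0.1524  0.1742] 0.85 [363. 191.]
```

View pics/fin_top.png

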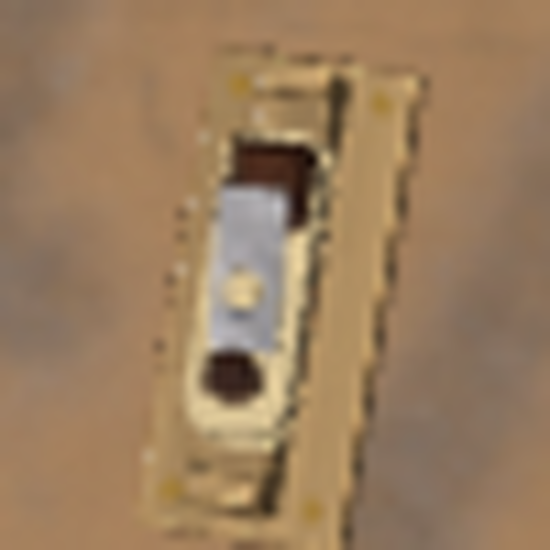

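View pics/fin_side.png

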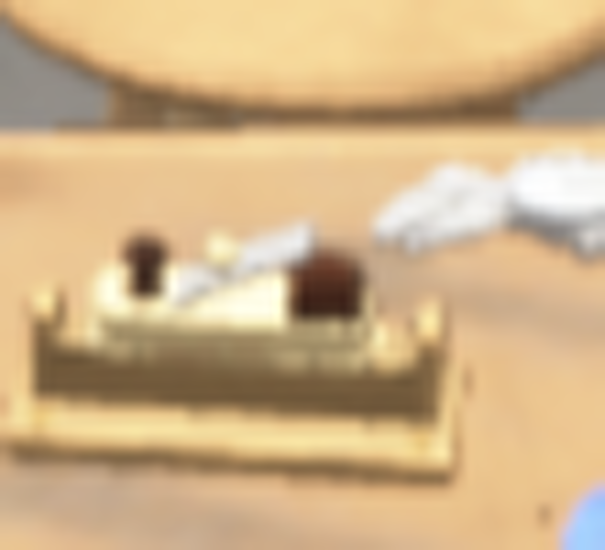

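View pics/top3.png

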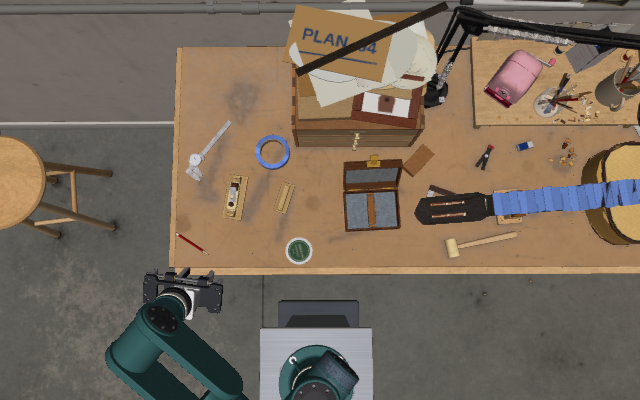

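Scene: the lid stays open at px (372,175), the plane is on the large rest at (236,198), and the tin, tape and sander look unmoved. I'll check the lateral centring more closely with overlays before handing in.

```bash
python3 - <<'E'
from ov import *
for n,cr,s in(("top",(212,170,262,222),11),("side",(297,130,352,180),11)):
    p=robot.snapshot(n);d=dict(pix=p["pixels"],rvec=np.array(p["rvec"]),tvec=np.array(p["tvec"]),camera_matrix=p["camera_matrix"])
    np.savez(n+"3.npz",W=cloud(p),pix=p["pixels"],**{k:p[k] for k in("rvec","tvec","camera_matrix")})
    im=crop(d,cr,s)
    box(im,d,cr,s,(.5255,.236),-8.4,.084,.028,(.043,),(0,0,255))
    box(im,d,cr,s,(.525,.236),-8.4,.130,.056,(.01,),(255,0,0))
    box(im,d,cr,s,(.525,.236),-8.4,.114,.020,(.04,),(0,255,0))
    cv2.imwrite("pics/fo_"+n+".png",im)
    W=cloud(p);q=W[(abs(W[...,0]-.525)<.08)&(abs(W[...,1]-.236)<.06)]
    a=np.radians(-8.4);x=(q[:,:2]-[.525,.236])@[np.cos(a),np.sin(a)];y=(q[:,:2]-[.525,.236])@[-np.sin(a),np.cos(a)]
    for lo,hi,nm in((.037,.047,"body top"),(.048,.07,"knob/iron"),(.006,.014,"base")):
        m=(q[:,2]>lo)&(q[:,2]<hi)&(abs(x)<(.041 if nm!="base" else .07))&(abs(y)<.035);print(n,nm,m.sum(),"y mean",y[m].mean().round(4),np.percentile(y[m],[2,98]).round(4),"x",np.percentile(x[m],[2,98]).round(4))
        for h in(-1,1): k=m&(x*h>.01);print("   half",h,y[k].mean().round(4))
E
```

```text
top body top 112 y mean -0.0034 [-0.014   0.0132] x [-0.0395  0.0368]
   half -1 -0.001
   half 1 -0.0061
top knob/iron 141 y mean -0.0007 [-0.0097  0.0093] x [-0.0345  0.0321]
   half -1 -0.0006
   half 1 -0.0012
top base 376 y mean -0.004 [-0.0274  0.0284] x [-0.0647  0.0618]
   half -1 -0.0032
   half 1 -0.0048
side body top 112 y mean -0.0077 [-0.017   0.0109] x [-0.0353  0.0392]
   half -1 -0.0066
   half 1 -0.0091
side knob/iron 92 y mean -0.0039 [-0.0113  0.0091] x [-0.0296  0.0359]
   half -1 -0.0038
   half 1 -0.0043
side base 226 y mean -0.017 [-0.0303  0.0156] x [-0.0615  0.0653]
   half -1 -0.0171
   half 1 -0.0164
```

View pics/fo_top.png

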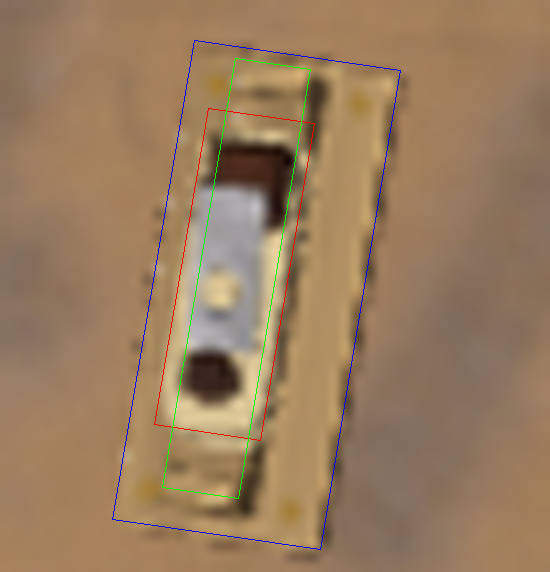

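View pics/fo_side.png

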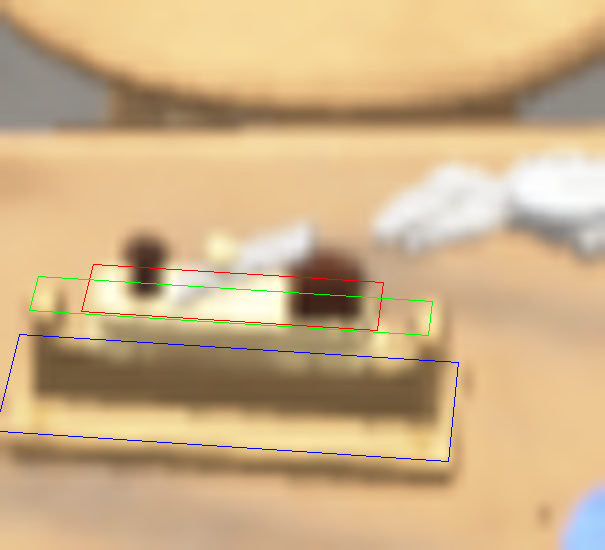

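Centring holds up. In the top depth, the plane's lateral extents match the rest's to within about 1 mm, and the gaps to the two cleats are about equal. Handing in.

```bash
python3 -c "
from bench import robot
print(robot.close_job(), robot.get_obs()['time'])"
```

```text
the job is handed in; nothing more can be done
the job is handed in; nothing more can be done
```

The job is done and handed in at about 24 s of the 56 s allowed; no verdict came back.

- **Lid:** I swung it by its pull to about 1.75 rad and let go. It fell open to its stop and was still open in the last pictures.
- **Lifting the plane:** It lay about 57° askew on its cradle, not along the case as described. I gripped it across its width with the tool tilted 20° to keep clear of the lid.
- **Setting it down:** I put it on the larger rest (130 mm long, seat 30 mm high). First contact was about 7 N. It looked about 2.5 mm off along the rib, so I raised it slightly, shifted it and set it down again before releasing.

**Last checks:**
- **Centring:** The plane is centred across the rib to about 1 mm, and the gaps to the two cleats look about equal, roughly 7–8 mm each.
- **Bystanders:** The tape and the sanding block read within the camera's few millimetres of where they started. The tin was found in the side view only, also unmoved. No sharp contact showed in the force readings.
- **Disagreements:** The side camera's outlines sat about 2 mm off the top camera's, the same for the plane and the rest. In the last top picture the network named the lid's pull as rest_seat, and I ignored that.

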